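Close the specimen pots with their own lids

TASK

At this sample collection point, close the two open specimen pots for transport: put the blue lid on the blue pot and the yellow lid on the yellow pot, each plug fully home in the mouth with the lid lying flat on the rim and let go. Keep the pots standing upright about where they are, and never tip one over.

Things in the scene. Friction and masses are not known exactly. Their poses are not given: they have to be found in the camera images.
- lid_blue: Loose blue plastic plug lid, about 60 g, lying knob up on the table. Round about its own z axis. Origin: centre of the underside of its plug, z up. From the origin up: a cone-shaped plug 28 mm across at the bottom widening to 44 mm at 12 mm height; a flat flange 62 mm across from 12 to 20 mm; a round knob 24 mm across from 20 to 48 mm, by which it is picked up from above.
- lid_yellow: Loose yellow plastic plug lid, about 60 g, lying knob up on the table. Round about its own z axis. Origin: centre of the underside of its plug, z up. From the origin up: a cone-shaped plug 28 mm across at the bottom widening to 44 mm at 12 mm height; a flat flange 62 mm across from 12 to 20 mm; a round knob 24 mm across from 20 to 48 mm, by which it is picked up from above.
- pot_blue: Loose open blue specimen pot, about 300 g, on the table, white label on its side. Round about its z axis. Origin: centre of its underside, z up. 62 mm across, 65 mm tall, wall 6 mm, mouth 50 mm across. A vial fixed inside ends 20 mm below the rim, clear of the plug. A lid fully home has its flange flat on the rim: its origin is then 53 mm above the pot's origin, within 3 mm of the pot's axis.
- pot_yellow: Loose open yellow specimen pot, about 300 g, on the table, white label on its side. Round about its z axis. Origin: centre of its underside, z up. 62 mm across, 65 mm tall, wall 6 mm, mouth 50 mm across. A vial fixed inside ends 20 mm below the rim, clear of the plug. A lid fully home has its flange flat on the rim: its origin is then 53 mm above the pot's origin, within 3 mm of the pot's axis.
There are look-alikes about, which are no part of the job. Leave any green look-alike of the lid_yellow alone.

How it is judged:
By the outcome, as a careful person would: the job done as asked, in the order asked, and still so for the second after the job is handed in, with the robot touching nothing.
It also fails if it takes over 58 s, if anything falls off the work surface, if the arm or the gripper's body presses on something with over 40 N, if the wrist force passes 120 N, or if a joint passes its speed limit or range.

ROBOT

A 7-joint arm with a two-finger parallel gripper is mounted at the origin on the work surface. World frame = base frame: x ahead of the robot, y to its left, z up, the work surface at z = 0. Lengths are in m, angles in rad, forces in N, time in s.
With the tool pointing down it reaches from about 0.4 to 0.875 m from the base axis. Payload 19.3 kg.
Tool frame: the origin (TCP) lies between the finger pads; the fingertips stand 17 mm ahead of it and the grasp point (between the pads) lies 2 mm behind it; x points along the fingers, y is the direction in which the jaws open and shut, and the axes are right-handed (so a half turn about x gives the same grasp; the last joint's range is limited). The gripper opens to 85 mm and grips with 20 to 120 N. Pads are 22 mm wide; open, the fingers measure 114 mm over their backs; the gripper's body (76 mm by 85 mm) begins 54 mm behind the grasp point. The pads swing forward as they close: fully open they stand 13 mm farther back than shut.
Start: joints at [-1.346, 0.521, -0.036, 1.599, 0.021, 1.021, -0.113], TCP at [0.182, 0.598, 0.226] pointing down, gripper open.
Joint ranges: [-2.91, 2.91], [-0.3, 2.13], [-1.5, 1.42], [0.17, 2.43], [-1.26, 4.41], [0.16, 1.93], [-2.52, 2.52]. Speed limits (rad/s): [1.89, 1.89, 2.39, 2.39, 3.01, 3.01, 3.01].

INTERFACE

Orientations are given as [roll, pitch, yaw] about the fixed x, y, z axes, in that order (R = Rz(yaw) Ry(pitch) Rx(roll)).
In Python, from workcell import bot gives the robot as it stands.
- The arm moves only by the shell command python3 -m creep 'ROWS' [FORCE]. ROWS is JSON, a list of rows, each an object of numbers: "wx", "wy", "wz": the turn, a rotation vector about the tool's x, y, z in degrees; "tx", "ty", "tz": the shift along the tool's x, y, z in m; "claw": the closure, from 0 (fully open) to 1 (shut). A call has 1 to 8 rows; each row is the pose to reach, as a shift and turn from the pose measured when the call began, along the tool's axes at that moment; what a row does not reach only later rows make up. A row lasts 1/10 s, in which the tool goes at most 50 mm and 8.59 degrees, less where a joint would pass 70% of its speed; a pose out of reach is approached as far as the arm can. A call with a gripper value outside its range is refused whole. The fingers move at their own pace and stop on an object; FORCE is the grip in N (left out, the last holds). Time passes only in rows, so rows that repeat a pose let the fingers close. It gives the time, the measured TCP pose, the force and the opening at its end, in the units of the state.
- bot.observe(): the state, without advancing time (a new reading comes with each control period).
- bot.grab_frame(name): name is "side" or "top" or "wrist"; returns the picture (420x560x3 uint8, blue, green, red); there is no depth.
- bot.get_calibration(name): a dict with "fx", "fy", "cx", "cy" (pixels), "R" (3x3) and "t" (3): a world point X has camera coordinates R X + t. Camera axes: x right, y down, z forward; pixel columns grow to the right and rows downward; lengths in m; the calibration is good to about 2 mm. The wrist camera is an equidistant fisheye: a pixel r from the principal point sees the ray r / f radians off the axis. A picture is of the moment at which its call begins: read the wrist's pose just before it. get_calibration takes no time and is no camera call; for the wrist camera it gives the pose at the moment of the call.
- bot.job_done(): hands the job in, once; it reports no verdict.
The state is a dict: "clock": time; "qpos": joint angles; "qd": joint speeds; "joint_efforts": joint torques, N m; "position": TCP position; "tool_rot": TCP orientation; "force": force on the tool from outside, world axes, zero at the start; "moment": the same for the moment, N m; "grip_width": finger opening in m.
Only numpy, scipy, OpenCV 4.12 (cv2) and the standard library are available. Lean on these libraries where they do the work, as an engineer would, in place of code of your own. Each camera call takes 0.05 s, during which the arm holds its last target.

## Working session

There is one attempt and no reset: what is moved stays moved. The work goes in short steps, Python scripts to look and compute and a shell command to move; the robot and the scene stay as the last step left them, time stands still between calls to the robot, and variables do not carry over. Pictures are saved under pics/ and viewed, and the job is handed in when it is done.

```bash
ls; mkdir -p pics
python3 - <<'E'
from workcell import bot
import cv2,numpy as np
s=bot.observe(); print({k:np.round(v,4).tolist() for k,v in s.items()})
for n in("top","side"):
    im=bot.grab_frame(n); cv2.imwrite(f"pics/{n}0.png",im)
    c=bot.get_calibration(n); print(n,{k:np.round(v,3).tolist() for k,v in c.items()})
E
```

```text
pics
{'clock': 0.0, 'qpos': [-1.3462, 0.522, -0.0363, 1.6, 0.0212, 1.0211, -0.1128], 'qd': [0.0005, -0.0012, -0.0004, 0.0001, 0.0, -0.0002, 0.0001], 'joint_efforts': [0.0006, -92.7107, 1.9797, -36.994, 0.0178, 0.008, -0.0], 'position': [0.1815, 0.5977, 0.2252], 'tool_rot': [-1.4979, 1.5697, -1.7927], 'force': [0.602, 0.0641, 0.112], 'moment': [0.0173, -0.0565, 0.0298], 'grip_width': 0.0854}
top {'fx': 383.252, 'fy': 383.252, 'cx': 282.881, 'cy': 200.189, 'R': [[0.006, -1.0, 0.004], [-0.997, -0.006, -0.08], [0.08, -0.004, -0.997]], 't': [0.007, 0.508, 0.648]}
side {'fx': 390.42, 'fy': 390.42, 'cx': 278.109, 'cy': 210.928, 'R': [[-0.909, -0.416, 0.004], [-0.259, 0.559, -0.788], [0.326, -0.717, -0.616]], 't': [0.492, 0.142, 0.524]}
```

View pics/top0.png

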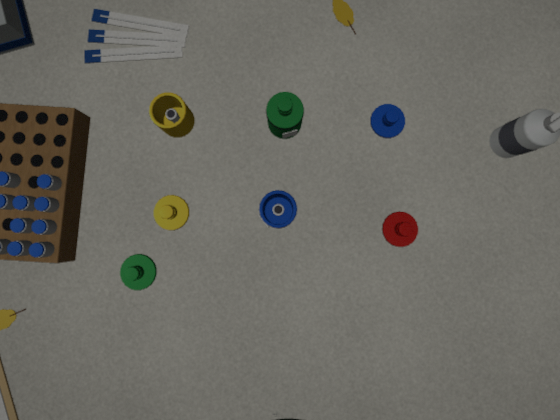

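View pics/side0.png

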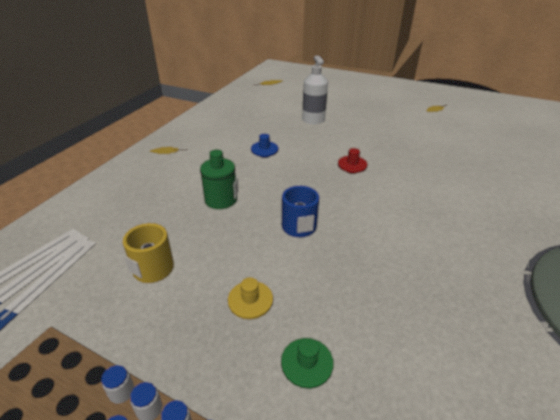

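Top view: the yellow lid is at (171,212), with the green look-alike at (138,272) and a red lid at (400,229). The blue lid is at (388,120). The pots are blue at (278,209) and yellow at (168,112), and the closed green pot at (285,112) is not part of the job. I'll measure and check with enlarged crops.

```bash
cat > h.py <<'E'
import cv2,numpy as np
from scipy.optimize import minimize
LID=[(0,.014),(.012,.022),(.012,.031),(.020,.031),(.020,.012),(.048,.012)]
POT=[(0,.031),(.065,.031)]
def proj(c,X):
    p=np.asarray(X)@np.array(c["R"]).T+np.array(c["t"])
    return np.c_[c["fx"]*p[:,0]/p[:,2]+c["cx"],c["fy"]*p[:,1]/p[:,2]+c["cy"]]
def sil(c,prof,x,y,z0=0,S=4,shape=(420,560)):
    m=np.zeros((shape[0]*S,shape[1]*S),np.uint8); a=np.linspace(0,2*np.pi,48)
    rings=[proj(c,np.c_[x+r*np.cos(a),y+r*np.sin(a),0*a+z+z0]) for z,r in prof]
    for p,q in zip(rings,rings[1:]):
        h=cv2.convexHull(np.float32(np.r_[p,q])); cv2.fillConvexPoly(m,np.int32(np.round((h+.5)*S*16)),255,shift=4)
    return cv2.resize(m,shape[::-1],interpolation=cv2.INTER_AREA)/255.
def mask(im,col):
    h=cv2.cvtColor(im,cv2.COLOR_BGR2HSV)
    lo,hi={"blue":((105,120,30),(130,255,255)),"yellow":((18,110,35),(34,255,255))}[col]
    return cv2.inRange(h,lo,hi)
def blob(im,col,uv,r=45):
    m=mask(im,col); n,l,st,ce=cv2.connectedComponentsWithStats(m)
    i=min((i for i in range(1,n) if st[i,4]>60),key=lambda i:np.hypot(*(ce[i]-uv)))
    b=np.uint8(l==i)*255
    cs,_=cv2.findContours(b,cv2.RETR_EXTERNAL,cv2.CHAIN_APPROX_NONE)
    o=np.zeros_like(b); cv2.drawContours(o,cs,-1,255,-1); return o/255.
def fit(c,b,prof,x0,z0=0):
    f=lambda p:np.abs(sil(c,prof,p[0],p[1],z0)-b).sum()
    r=minimize(f,x0,method="Nelder-Mead",options=dict(initial_simplex=[x0,np.add(x0,[.01,0]),np.add(x0,[0,.01])],xatol=2e-4,fatol=.5))
    return r.x,r.fun/b.sum()
def back(c,uv,z):
    R=np.array(c["R"]);t=np.array(c["t"]);d=R.T@[(uv[0]-c["cx"])/c["fx"],(uv[1]-c["cy"])/c["fy"],1];o=-R.T@t
    return (o+d*(z-o[2])/d[2])[:2]
E
python3 - <<'E'
from h import *
from workcell import bot
O={"lid_blue":("blue",LID,(388,120),(265,146)),"lid_yellow":("yellow",LID,(171,212),(250,297)),"pot_blue":("blue",POT,(278,209),(300,210)),"pot_yellow":("yellow",POT,(168,112),(150,250))}
for n,(col,pr,a,b) in O.items():
    for cam,uv in(("top",a),("side",b)):
        im=cv2.imread(f"pics/{cam}0.png");c=bot.get_calibration(cam)
        bl=blob(im,col,uv); x,e=fit(c,bl,pr,back(c,uv,.03)); print(n,cam,np.round(x,4),round(e,3),int(bl.sum()))
im=cv2.imread("pics/top0.png");s=cv2.imread("pics/side0.png")
z=lambda i,u,v,r=40:cv2.resize(i[max(v-r,0):v+r,u-r:u+r],(260,260),interpolation=cv2.INTER_CUBIC)
cv2.imwrite("pics/crop1.png",np.vstack([np.hstack([z(im,160,240,60),z(im,388,120),z(im,278,209)]),np.hstack([z(s,265,320,70),z(s,265,146),z(im,168,112)])]))
E
```

```text
lid_blue top [ 0.6527 -0.1754] 0.105 901
lid_blue side [ 0.6562 -0.1774] 0.371 361
lid_yellow top [0.4863 0.2055] 0.073 973
lid_yellow side [0.4894 0.2049] 0.128 1384
pot_blue top [0.4911 0.0186] 0.077 1074
pot_blue side [0.4954 0.0165] 0.48 1232
pot_yellow top [0.6538 0.2032] 0.075 1442
pot_yellow side [0.6569 0.2026] 0.179 2119
```

View pics/crop1.png

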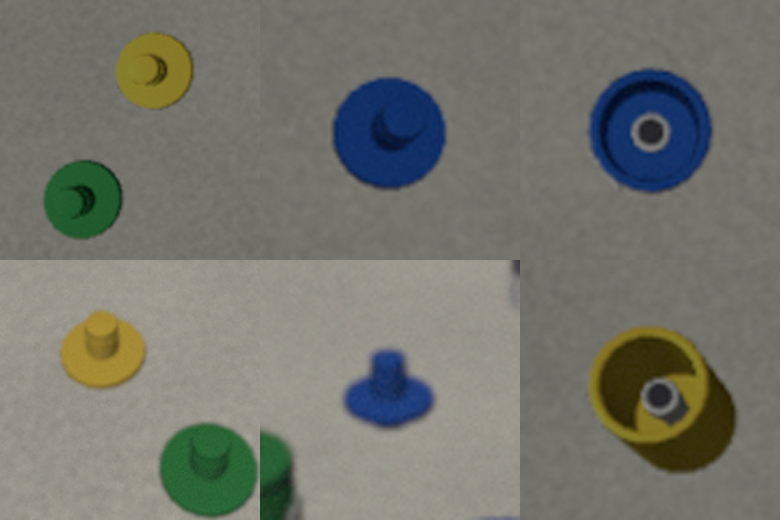

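The crops confirm it: the yellow lid is clearly separate from the green one, and all four parts are standing upright. I'll do blue first.

```bash
cat >> h.py <<'E'
from scipy.spatial.transform import Rotation as Ro
def rel(s,target,down=True):
    """tool-axis shift (m) and rotvec (deg) to target with tool pointing straight down, least turn"""
    R=Ro.from_euler("xyz",s["tool_rot"]).as_matrix()
    d=R.T@(np.array(target)-s["position"])
    x=R[:,0]; ax=np.cross(x,[0,0,-1]); w=R.T@ax  # small tilt
    return np.round(d,4),np.round(np.degrees(w),2)
def st(t=None):
    from workcell import bot
    s=bot.observe();R=Ro.from_euler("xyz",s["tool_rot"]).as_matrix()
    print("t",round(s["clock"],2),"p",np.round(s["position"],4),"F",np.round(s["force"],1),"w",round(s["grip_width"],4),"q",np.round(s["qpos"],2)); print("R",np.round(R,3).tolist())
    if t is not None: print("rel",*rel(s,t))
    return s
E
python3 -c "
from h import *
st((.655,-.176,.20))"
```

```text
t 0.1 p [0.1815 0.5978 0.2253] F [0.4 0.  0.8] w 0.0853 q [-1.35  0.52 -0.04  1.6   0.02  1.02 -0.11]
R [[-0.0, 0.291, 0.957], [-0.001, 0.957, -0.291], [-1.0, -0.001, 0.0]]
rel [ 0.0259 -0.6028  0.6779] [-0.    0.    0.06]
```

```bash
python3 -m creep '[{"ty":-0.15,"tz":0.17},{"ty":-0.15,"tz":0.17},{"ty":-0.15,"tz":0.17},{"ty":-0.3,"tz":0.34},{"ty":-0.3,"tz":0.34},{"ty":-0.3,"tz":0.34},{"ty":-0.3,"tz":0.34},{"ty":-0.3,"tz":0.34}]' 40; python3 -c "
from h import *
st((.655,-.176,.16))"
```

```text
t 0.1 p [0.1815 0.5978 0.2253] F [0.4 0.  0.8] w 0.0853 q [-1.35  0.52 -0.04  1.6   0.02  1.02 -0.11]
R [[-0.0, 0.291, 0.957], [-0.001, 0.957, -0.291], [-1.0, -0.001, 0.0]]
rel [ 0.0659 -0.6027  0.6779] [-0.    0.    0.06]$[0]: bad value
```

```bash
python3 -m creep '[{"wx":0,"wy":0,"wz":0,"tx":0,"ty":-0.3,"tz":0.34,"claw":0},{"wx":0,"wy":0,"wz":0,"tx":0,"ty":-0.3,"tz":0.34,"claw":0},{"wx":0,"wy":0,"wz":0,"tx":0,"ty":-0.3,"tz":0.34,"claw":0},{"wx":0,"wy":0,"wz":0,"tx":0,"ty":-0.3,"tz":0.34,"claw":0},{"wx":0,"wy":0,"wz":0,"tx":0,"ty":-0.3,"tz":0.34,"claw":0},{"wx":0,"wy":0,"wz":0,"tx":0,"ty":-0.3,"tz":0.34,"claw":0},{"wx":0,"wy":0,"wz":0,"tx":0,"ty":-0.3,"tz":0.34,"claw":0},{"wx":0,"wy":0,"wz":0,"tx":0,"ty":-0.3,"tz":0.34,"claw":0}]' 40; python3 -c "
from h import *
st((.655,-.176,.16))"
```

```text
clock: 0.9
position: [0.3921, 0.2556, 0.2256]
tool_rot: [-1.529, 1.57, -1.824]
force: [0.6, 0.1, 0.5]
grip_width: 0.0855
t 0.9 p [0.3921 0.2556 0.2256] F [0.6 0.1 0.5] w 0.0855 q [-0.76  0.27  0.07  2.   -0.02  0.87  0.6 ]
R [[-0.0, 0.29, 0.957], [-0.001, 0.957, -0.29], [-1.0, -0.001, 0.0]]
rel [ 0.066  -0.3366  0.3769] [0.   0.   0.05]
```

```bash
python3 -m creep '[{"wx":0,"wy":0,"wz":0,"tx":0,"ty":-0.337,"tz":0.377,"claw":0.3},{"wx":0,"wy":0,"wz":0,"tx":0,"ty":-0.337,"tz":0.377,"claw":0.3},{"wx":0,"wy":0,"wz":0,"tx":0,"ty":-0.337,"tz":0.377,"claw":0.3},{"wx":0,"wy":0,"wz":0,"tx":0,"ty":-0.337,"tz":0.377,"claw":0.3},{"wx":0,"wy":0,"wz":0,"tx":0,"ty":-0.337,"tz":0.377,"claw":0.3},{"wx":0,"wy":0,"wz":0,"tx":0,"ty":-0.337,"tz":0.377,"claw":0.3},{"wx":0,"wy":0,"wz":0,"tx":0.04,"ty":-0.337,"tz":0.377,"claw":0.3},{"wx":0,"wy":0,"wz":0,"tx":0.066,"ty":-0.337,"tz":0.377,"claw":0.3}]'; python3 -c "
from h import *
st((.655,-.176,.16))"
```

```text
clock: 1.7
position: [0.5985, -0.0832, 0.2]
tool_rot: [-0.264, 1.569, -0.559]
force: [1.2, 0.9, 1.5]
grip_width: 0.0595
t 1.7 p [ 0.5985 -0.0832  0.2   ] F [1.2 0.9 1.5] w 0.0595 q [-0.1   0.52  0.2   1.69 -0.12  0.93  1.42]
R [[0.001, 0.291, 0.957], [-0.001, 0.957, -0.291], [-1.0, -0.0, 0.002]]
rel [ 0.0402 -0.0723  0.081 ] [-0.    0.09  0.03]
```

```bash
python3 -m creep '[{"wx":0,"wy":0,"wz":0,"tx":0.03,"ty":-0.07,"tz":0.08,"claw":0.3},{"wx":0,"wy":0,"wz":0,"tx":0.03,"ty":-0.07,"tz":0.08,"claw":0.3}]'; python3 -c "
from h import *
st((.655,-.176,.12))"
```

```text
clock: 1.9
position: [0.6488, -0.1648, 0.1725]
tool_rot: [-0.301, 1.57, -0.596]
force: [1.6, 1.0, 0.3]
grip_width: 0.0597
t 1.9 p [ 0.6488 -0.1648  0.1725] F [1.6 1.  0.3] w 0.0597 q [ 0.04  0.66  0.2   1.53 -0.14  0.97  1.55]
R [[0.001, 0.29, 0.957], [-0.001, 0.957, -0.29], [-1.0, -0.0, 0.001]]
rel [ 0.0525 -0.0089  0.0092] [0.   0.06 0.02]
```

```bash
python3 -m creep '[{"wx":0,"wy":0,"wz":0,"tx":0.053,"ty":-0.009,"tz":0.009,"claw":0.3},{"wx":0,"wy":0,"wz":0,"tx":0.053,"ty":-0.009,"tz":0.009,"claw":0.3},{"wx":0,"wy":0,"wz":0,"tx":0.053,"ty":-0.009,"tz":0.009,"claw":0.3}]'
python3 - <<'E'
from h import *
from workcell import bot
s=st((.655,-.176,.044))
c=bot.get_calibration("wrist"); im=bot.grab_frame("wrist"); cv2.imwrite("pics/w1.png",im)
print({k:np.round(v,4).tolist() for k,v in c.items()})
E
```

```text
clock: 2.2
position: [0.6539, -0.1757, 0.1182]
tool_rot: [-2.885, 1.569, 3.103]
force: [1.0, 0.7, 1.3]
grip_width: 0.0596
t 2.2 p [ 0.6539 -0.1757  0.1182] F [1.  0.7 1.3] w 0.0596 q [ 0.06  0.73  0.18  1.54 -0.16  0.88  1.57]
R [[-0.002, 0.291, 0.957], [0.0, 0.957, -0.291], [-1.0, -0.001, -0.002]]
rel [0.0741 0.0001 0.0013] [-0.   -0.12  0.03]
{'fx': 325.1923, 'fy': 325.1923, 'cx': 281.5114, 'cy': 208.9365, 'R': [[0.2902, 0.957, 0.0006], [0.9109, -0.2764, 0.3063], [0.2933, -0.0884, -0.9519]], 't': [-0.0223, -0.6508, 0.069]}
```

View pics/w1.png

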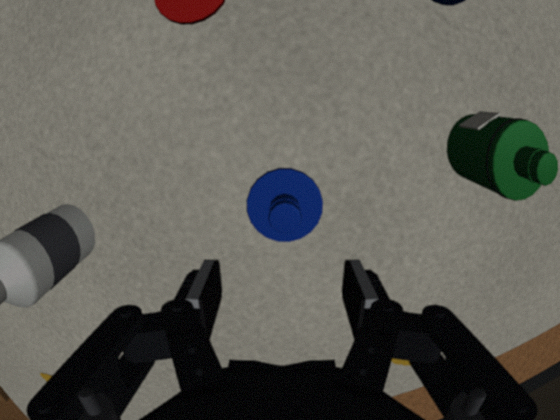

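The wrist picture shows the blue lid at (285,205), centred between the fingers. I'll refine its position with the fisheye model.

```bash
cat >> h.py <<'E'
def proj(c,X):
    p=np.asarray(X)@np.array(c["R"]).T+np.array(c["t"])
    if c.get("fish"):
        r=np.hypot(p[:,0],p[:,1]);k=c["fx"]*np.arctan2(r,p[:,2])/np.maximum(r,1e-9)
        return np.c_[k*p[:,0]+c["cx"],k*p[:,1]+c["cy"]]
    return np.c_[c["fx"]*p[:,0]/p[:,2]+c["cx"],c["fy"]*p[:,1]/p[:,2]+c["cy"]]
def wrist(name):
    from workcell import bot
    c=dict(bot.get_calibration("wrist"));c["fish"]=True; im=bot.grab_frame("wrist"); cv2.imwrite(f"pics/{name}.png",im)
    import pickle; pickle.dump(c,open(f"pics/{name}.pkl","wb")); return c,im
E
python3 - <<'E'
from h import *
from workcell import bot
c=dict(bot.get_calibration("wrist"));c["fish"]=True
im=cv2.imread("pics/w1.png");b=blob(im,"blue",(285,205))
print(fit(c,b,LID,np.array([.655,-.176])),b.sum())
E
```

```text
(array([ 0.65608256, -0.17254679]), np.float64(0.08023505594716279)) 4281.0
```

```bash
python3 -m creep '[{"wx":0,"wy":0,"wz":0,"tx":0.04,"ty":0.001,"tz":0.001,"claw":0.3},{"wx":0,"wy":0,"wz":0,"tx":0.06,"ty":0.001,"tz":0.001,"claw":0.3},{"wx":0,"wy":0,"wz":0,"tx":0.073,"ty":0.001,"tz":0.001,"claw":0.3},{"wx":0,"wy":0,"wz":0,"tx":0.073,"ty":0.001,"tz":0.001,"claw":0.3},{"wx":0,"wy":0,"wz":0,"tx":0.073,"ty":0.001,"tz":0.001,"claw":0.3}]'
python3 - <<'E'
from h import *
s=st((.655,-.175,.043)); wrist("w2")
from workcell import bot
im=bot.grab_frame("side"); cv2.imwrite("pics/s2.png",cv2.resize(im[60:220,180:380],(800,600)[:2],interpolation=cv2.INTER_CUBIC))
E
```

```text
clock: 2.75
position: [0.657, -0.1744, 0.0488]
tool_rot: [0.071, 1.568, -0.222]
force: [-0.6, -0.1, 1.2]
grip_width: 0.0599
t 2.75 p [ 0.657  -0.1744  0.0488] F [-0.6 -0.1  1.2] w 0.0599 q [ 0.07  0.82  0.16  1.57 -0.17  0.76  1.58]
R [[0.003, 0.289, 0.957], [-0.001, 0.957, -0.289], [-1.0, 0.0, 0.003]]
rel [ 0.0058 -0.0011 -0.0017] [ 0.    0.15 -0.01]
```

View pics/s2.png

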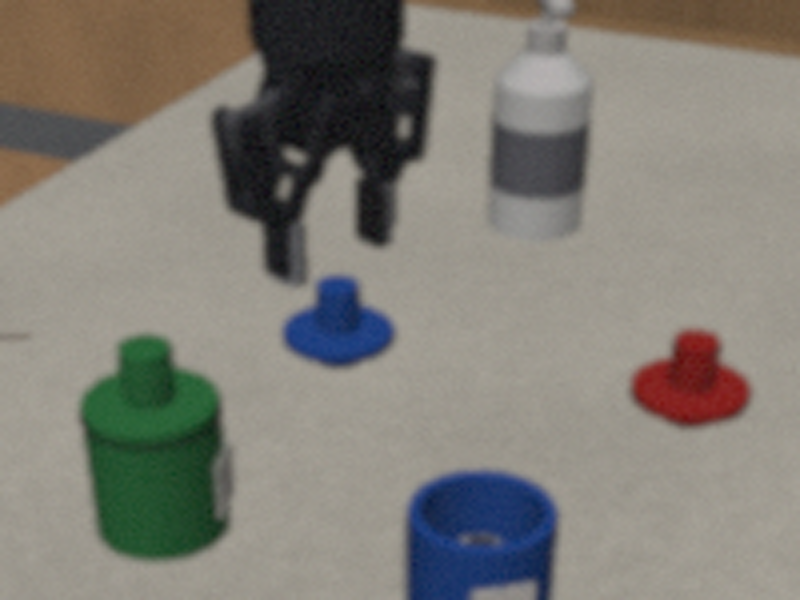

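View pics/w2.png

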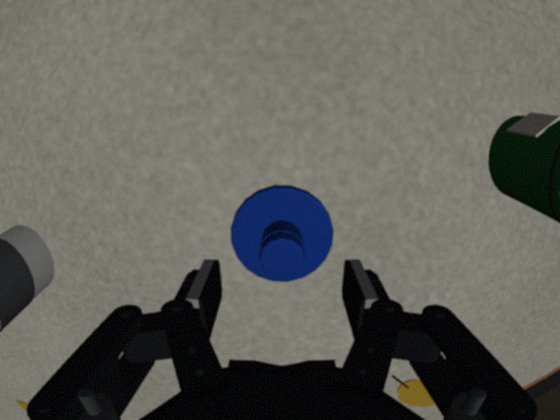

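Run:
```python
from h import *
import pickle
from workcell import bot
c=pickle.load(open("pics/w2.pkl","rb"));im=cv2.imread("pics/w2.png")
print(fit(c,blob(im,"blue",(282,235)),LID,np.array([.655,-.176])))
s=bot.observe();R=Ro.from_euler("xyz",s["tool_rot"]).as_matrix();p=s["position"]
for y in(-.03,.03):
  for x in (0,.017): print(y,x,proj(c,[p+R@[x,y,0]]).round())
cs=bot.get_calibration("side")
for y in(-.03,.03): print("side",(proj(cs,[p+R@[.017,y,0]])-[180,60])*[4,3.75])
```

```text
(array([ 0.65471403, -0.1730735 ]), np.float64(0.09379628397853752))
-0.03 0 [[222. 267.]]
-0.03 0.017 [[227. 252.]]
0.03 0 [[338. 267.]]
0.03 0.017 [[333. 253.]]
side [[368.9646119  285.11784932]]
side [[292.85678882 321.89415221]]
```

```bash
python3 -m creep '[{"wx":0,"wy":0,"wz":0,"tx":0.007,"ty":0.001,"tz":-0.002,"claw":0.45},{"wx":0,"wy":0,"wz":0,"tx":0.007,"ty":0.001,"tz":-0.002,"claw":0.55},{"wx":0,"wy":0,"wz":0,"tx":0.007,"ty":0.001,"tz":-0.002,"claw":0.62},{"wx":0,"wy":0,"wz":0,"tx":0.007,"ty":0.001,"tz":-0.002,"claw":0.62}]' 40
python3 - <<'E'
from h import *
st()
from workcell import bot
im=bot.grab_frame("side"); cv2.imwrite("pics/s3.png",cv2.resize(im[80:180,200:340],(784,560),interpolation=cv2.INTER_CUBIC))
E
```

```text
clock: 3.25
position: [0.6554, -0.1732, 0.0419]
tool_rot: [0.048, 1.568, -0.246]
force: [-0.2, -0.5, 0.3]
grip_width: 0.0326
t 3.25 p [ 0.6554 -0.1732  0.0419] F [-0.2 -0.5  0.3] w 0.0326 q [ 0.07  0.83  0.16  1.58 -0.17  0.75  1.58]
R [[0.003, 0.29, 0.957], [-0.001, 0.957, -0.29], [-1.0, 0.0, 0.003]]
```

View pics/s3.png

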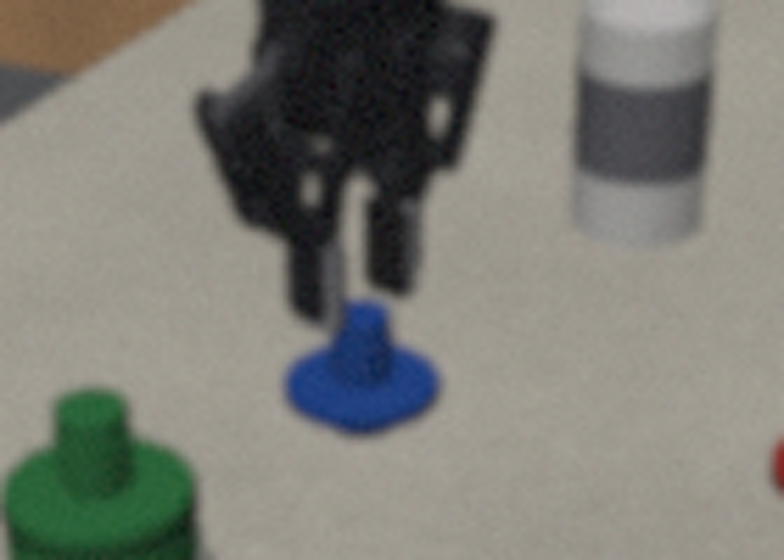

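Run:
```python
from h import *
from workcell import bot
s=bot.observe();R=Ro.from_euler("xyz",s["tool_rot"]).as_matrix();p=s["position"];cs=bot.get_calibration("side")
for x in(.017,.005,0): print(x,[np.round((proj(cs,[p+R@[x,y,0]])[0]-[200,80])*5.6) for y in(-.016,.016)])
for q in([.6547,-.1731,.048],[.6547,-.1731,.0]): print(np.round((proj(cs,[q])[0]-[200,80])*5.6))
```

```text
0.017 [array([383., 344.]), array([326., 374.])]
0.005 [array([382., 317.]), array([325., 346.])]
0 [array([382., 305.]), array([325., 334.])]
[355. 305.]
[358. 416.]
```

```bash
python3 -m creep '[{"wx":0,"wy":0,"wz":0,"tx":0.003,"ty":0,"tz":0,"claw":0.62},{"wx":0,"wy":0,"wz":0,"tx":0.006,"ty":0,"tz":0,"claw":0.62},{"wx":0,"wy":0,"wz":0,"tx":0.006,"ty":0,"tz":0,"claw":0.62}]' 40
python3 - <<'E'
from h import *
st()
from workcell import bot
im=bot.grab_frame("side"); cv2.imwrite("pics/s4.png",cv2.resize(im[80:180,200:340],(784,560),interpolation=cv2.INTER_CUBIC))
wrist("w4")
E
```

```text
clock: 3.6
position: [0.6552, -0.1732, 0.0353]
tool_rot: [0.051, 1.568, -0.243]
force: [-0.8, -0.4, -0.2]
grip_width: 0.0326
t 3.6 p [ 0.6552 -0.1732  0.0353] F [-0.8 -0.4 -0.2] w 0.0326 q [ 0.07  0.84  0.16  1.58 -0.17  0.74  1.58]
R [[0.002, 0.29, 0.957], [-0.001, 0.957, -0.29], [-1.0, 0.0, 0.002]]
```

View pics/s4.png

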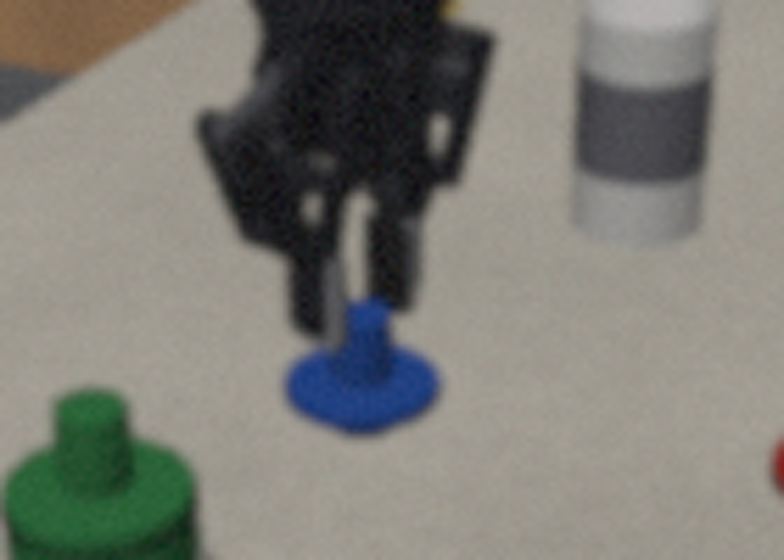

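View pics/w4.png

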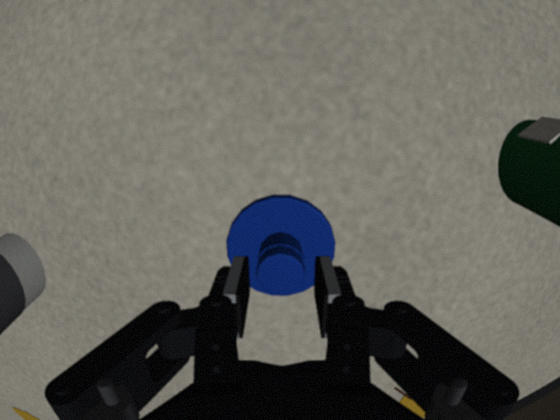

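```bash
python3 -m creep '[{"wx":0,"wy":0,"wz":0,"tx":0.003,"ty":0,"tz":0,"claw":0.62},{"wx":0,"wy":0,"wz":0,"tx":0.005,"ty":0,"tz":0,"claw":0.62},{"wx":0,"wy":0,"wz":0,"tx":0.005,"ty":0,"tz":0,"claw":0.62}]' 40
python3 - <<'E'
from h import *
st()
from workcell import bot
im=bot.grab_frame("side"); cv2.imwrite("pics/s5.png",cv2.resize(im[80:180,200:340],(784,560),interpolation=cv2.INTER_CUBIC))
E
```

```text
clock: 4.0
position: [0.6552, -0.1732, 0.0303]
tool_rot: [0.038, 1.569, -0.256]
force: [0.8, 0.4, -0.7]
grip_width: 0.0325
t 4.0 p [ 0.6552 -0.1732  0.0303] F [ 0.8  0.4 -0.7] w 0.0325 q [ 0.07  0.84  0.16  1.58 -0.17  0.73  1.58]
R [[0.002, 0.29, 0.957], [-0.001, 0.957, -0.29], [-1.0, 0.0, 0.002]]
```

View pics/s5.png

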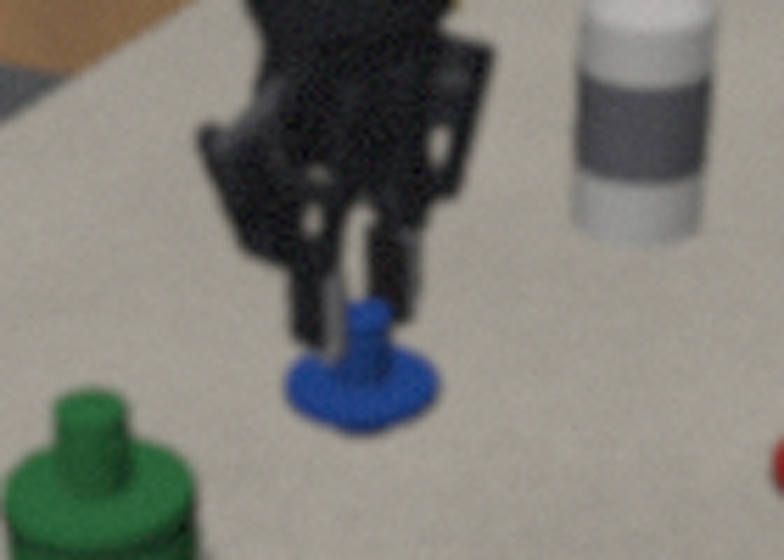

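```bash
python3 -m creep '[{"wx":0,"wy":0,"wz":0,"tx":-0.003,"ty":0,"tz":0,"claw":0.62},{"wx":0,"wy":0,"wz":0,"tx":-0.003,"ty":0,"tz":0,"claw":0.8},{"wx":0,"wy":0,"wz":0,"tx":-0.003,"ty":0,"tz":0,"claw":0.9},{"wx":0,"wy":0,"wz":0,"tx":-0.003,"ty":0,"tz":0,"claw":0.9},{"wx":0,"wy":0,"wz":0,"tx":-0.003,"ty":0,"tz":0,"claw":0.9}]' 40
python3 - <<'E'
from h import *
st()
from workcell import bot
im=bot.grab_frame("side"); cv2.imwrite("pics/s6.png",cv2.resize(im[80:180,200:340],(784,560),interpolation=cv2.INTER_CUBIC))
E
```

```text
clock: 4.55
position: [0.6557, -0.1734, 0.0342]
tool_rot: [0.035, 1.567, -0.259]
force: [-1.3, -0.3, 5.4]
grip_width: 0.0217
t 4.55 p [ 0.6557 -0.1734  0.0342] F [-1.3 -0.3  5.4] w 0.0217 q [ 0.07  0.84  0.16  1.58 -0.17  0.73  1.58]
R [[0.003, 0.29, 0.957], [-0.001, 0.957, -0.29], [-1.0, 0.0, 0.004]]
```

View pics/s6.png

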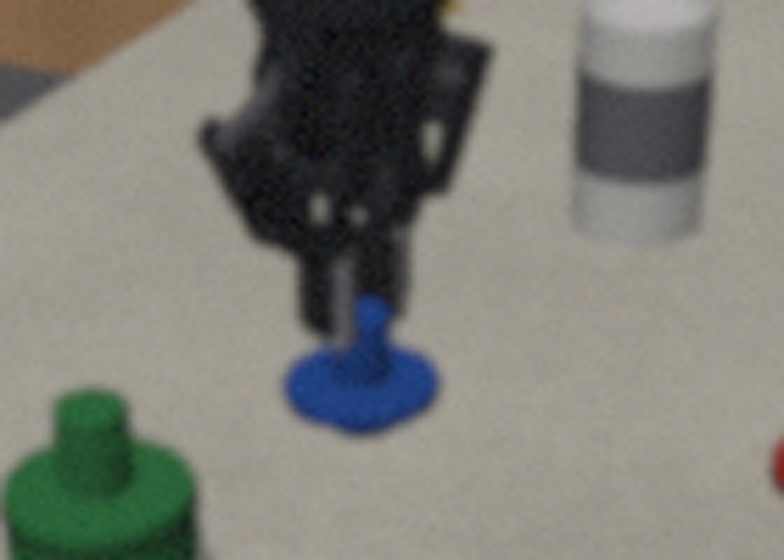

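Run:
```python
from h import *
from workcell import bot
c,im=wrist("w6"); cv2.imwrite("pics/w6c.png",cv2.resize(im[180:400,170:390],(600,600),interpolation=cv2.INTER_CUBIC))
t=bot.grab_frame("top"); cv2.imwrite("pics/t6.png",cv2.resize(t[70:170,330:450],(720,600),interpolation=cv2.INTER_CUBIC))
```

```text
(no output)
```

View pics/w6c.png

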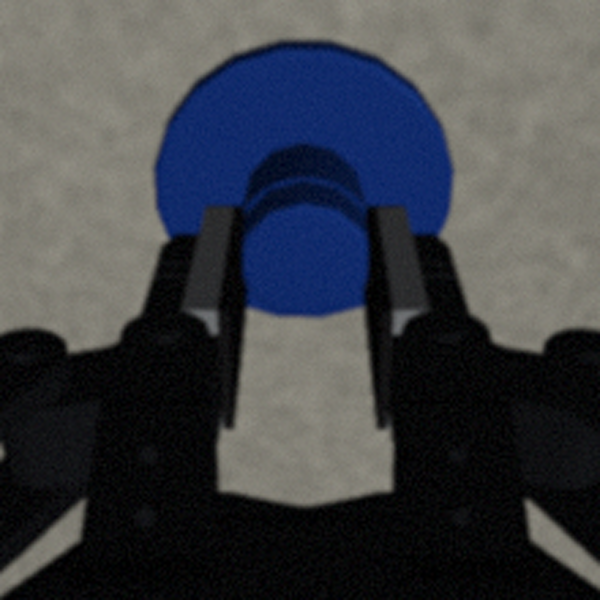

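View pics/t6.png

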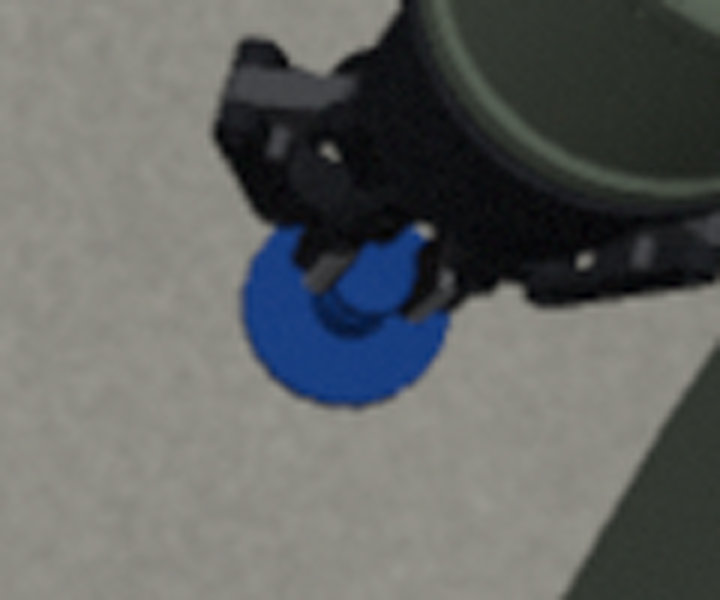

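Wrist and top views show the pads on either side of the blue knob (wrist crop (300,255)). Next is a test lift.

```bash
python3 -m creep '[{"wx":0,"wy":0,"wz":0,"tx":-0.01,"ty":0,"tz":0,"claw":0.9},{"wx":0,"wy":0,"wz":0,"tx":-0.025,"ty":0,"tz":0,"claw":0.9},{"wx":0,"wy":0,"wz":0,"tx":-0.05,"ty":0,"tz":0,"claw":0.9},{"wx":0,"wy":0,"wz":0,"tx":-0.08,"ty":0,"tz":0,"claw":0.9},{"wx":0,"wy":0,"wz":0,"tx":-0.1,"ty":0,"tz":0,"claw":0.9},{"wx":0,"wy":0,"wz":0,"tx":-0.1,"ty":0,"tz":0,"claw":0.9},{"wx":0,"wy":0,"wz":0,"tx":-0.1,"ty":0,"tz":0,"claw":0.9}]' 40
python3 - <<'E'
from h import *
st((.493,.0175,.135))
from workcell import bot
c,im=wrist("w7"); cv2.imwrite("pics/w7c.png",cv2.resize(im[150:400,140:420],(560,500),interpolation=cv2.INTER_CUBIC))
im=bot.grab_frame("side"); cv2.imwrite("pics/s7.png",cv2.resize(im[20:160,160:356],(784,560),interpolation=cv2.INTER_CUBIC))
E
```

```text
clock: 5.4
position: [0.6556, -0.1733, 0.1353]
tool_rot: [0.08, 1.566, -0.214]
force: [-0.5, 1.1, -1.0]
grip_width: 0.0217
t 5.4 p [ 0.6556 -0.1733  0.1353] F [-0.5  1.1 -1. ] w 0.0217 q [ 0.06  0.71  0.19  1.54 -0.15  0.91  1.57]
R [[0.005, 0.29, 0.957], [-0.001, 0.957, -0.29], [-1.0, 0.0, 0.005]]
rel [-0.0007  0.1355 -0.2109] [-0.    0.27 -0.02]
```

View pics/s7.png

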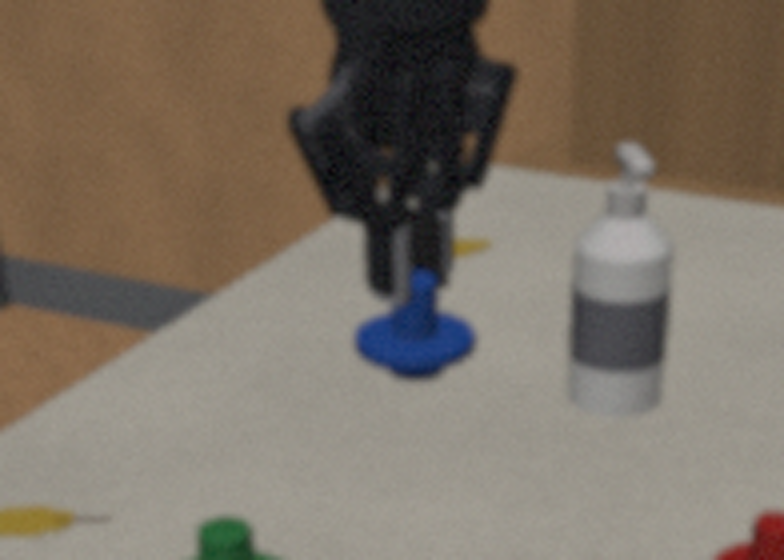

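View pics/w7c.png

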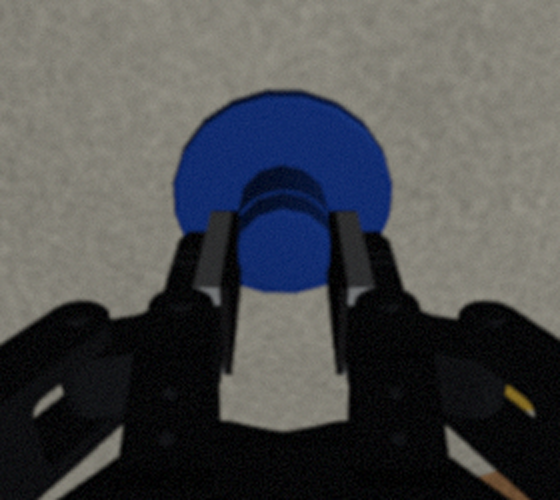

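The lid hangs level in the grip. I'll move halfway and measure the blue pot with the wrist camera.

```bash
python3 -m creep '[{"wx":0,"wy":0,"wz":0,"tx":-0.01,"ty":0.07,"tz":-0.11,"claw":0.9},{"wx":0,"wy":0,"wz":0,"tx":-0.01,"ty":0.07,"tz":-0.11,"claw":0.9},{"wx":0,"wy":0,"wz":0,"tx":-0.01,"ty":0.07,"tz":-0.11,"claw":0.9},{"wx":0,"wy":0,"wz":0,"tx":-0.01,"ty":0.07,"tz":-0.11,"claw":0.9},{"wx":0,"wy":0,"wz":0,"tx":-0.01,"ty":0.07,"tz":-0.11,"claw":0.9}]' 40
python3 - <<'E'
from h import *
st((.4935,.0195,.13))
from workcell import bot
c,im=wrist("w8")
im=bot.grab_frame("side"); cv2.imwrite("pics/side8.png",im)
im=bot.grab_frame("top"); cv2.imwrite("pics/top8.png",im)
E
```

```text
clock: 6.0
position: [0.5699, -0.0739, 0.1434]
tool_rot: [-0.008, 1.568, -0.301]
force: [0.1, -0.4, -0.4]
grip_width: 0.0217
t 6.0 p [ 0.5699 -0.0739  0.1434] F [ 0.1 -0.4 -0.4] w 0.0217 q [-0.11  0.55  0.19  1.82 -0.14  0.78  1.43]
R [[0.002, 0.289, 0.957], [-0.001, 0.957, -0.289], [-1.0, -0.0, 0.002]]
rel [ 0.0132  0.0674 -0.1001] [-0.    0.14  0.  ]
```

View pics/w8.png

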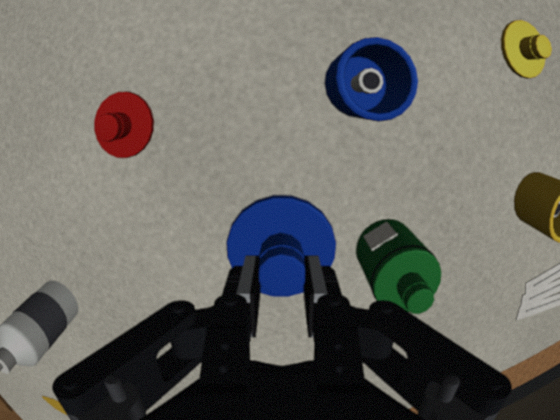

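View pics/side8.png

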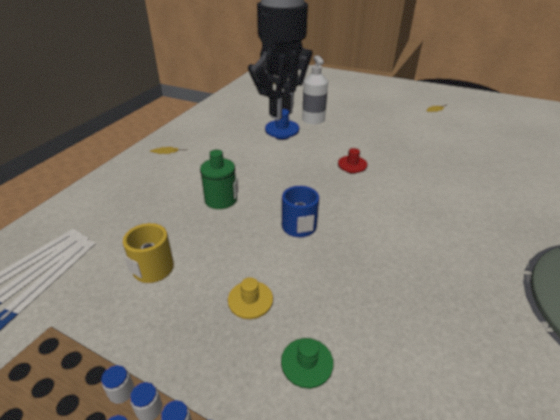

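Run:
```python
from h import *
import pickle
from workcell import bot
c=pickle.load(open("pics/w8.pkl","rb"));im=cv2.imread("pics/w8.png")
b=blob(im,"blue",(370,80));print("potb",fit(c,b,POT,np.array([.493,.02])),b.sum())
b=blob(im,"yellow",(527,47));print("lidy",fit(c,b,LID,np.array([.488,.205])),b.sum())
m=blob(im,"blue",(281,240)); m[250:]=0
FL=[(.012,.031),(.020,.031)]
def f(p,c=c):
    a=sil(c,FL,p[0],p[1],.1092); a[250:]=0; return np.abs(a-m).sum()
r=minimize(f,[.57,-.074],method="Nelder-Mead",options=dict(initial_simplex=[[.57,-.074],[.58,-.074],[.57,-.064]]));print("held",r.x,r.fun/m.sum())
for u in (.0,):
  pass
for cam in("top","side"):
    cc=bot.get_calibration(cam);i=cv2.imread(f"pics/{cam}0.png")
    h=cv2.cvtColor(i,cv2.COLOR_BGR2HSV)
    u,v=((278,209) if cam=="top" else (300,210))
    g=cv2.inRange(h,(100,80,20),(135,255,255)); 
    g=cv2.morphologyEx(g[v-40:v+40,u-40:u+40],cv2.MORPH_CLOSE,np.ones((9,9))); M=np.zeros(h.shape[:2]);M[v-40:v+40,u-40:u+40]=g/255
    M[:, :u-30]=0
    cs,_=cv2.findContours(np.uint8(M),cv2.RETR_EXTERNAL,cv2.CHAIN_APPROX_NONE);k=max(cs,key=cv2.contourArea);M=np.zeros(h.shape[:2],np.uint8);cv2.drawContours(M,[k],-1,1,-1)
    print(cam,fit(cc,M.astype(float),POT,np.array([.493,.02])))
```

```text
potb (array([0.49323628, 0.0198353 ]), np.float64(0.10459410817467084)) 5796.0
lidy (array([0.48750437, 0.20920278]), np.float64(0.11020415832840084)) 2087.0
held [ 0.56955263 -0.07350443] 0.01947830183124301
top (array([0.49068254, 0.01892433]), np.float64(0.05133657459350679))
side (array([0.49492192, 0.01762157]), np.float64(0.11599650244948315))
```

```bash
python3 -m creep '[{"wx":0,"wy":0,"wz":0,"tx":0,"ty":0.067,"tz":-0.1,"claw":0.9},{"wx":0,"wy":0,"wz":0,"tx":0,"ty":0.067,"tz":-0.1,"claw":0.9},{"wx":0,"wy":0,"wz":0,"tx":0,"ty":0.067,"tz":-0.1,"claw":0.9},{"wx":0,"wy":0,"wz":0,"tx":0.013,"ty":0.067,"tz":-0.1,"claw":0.9},{"wx":0,"wy":0,"wz":0,"tx":0.028,"ty":0.067,"tz":-0.1,"claw":0.9},{"wx":0,"wy":0,"wz":0,"tx":0.028,"ty":0.067,"tz":-0.1,"claw":0.9},{"wx":0,"wy":0,"wz":0,"tx":0.028,"ty":0.067,"tz":-0.1,"claw":0.9}]' 40
python3 - <<'E'
from h import *
st((.4935,.0195,.088))
from workcell import bot
c,im=wrist("w9")
im=bot.grab_frame("side"); cv2.imwrite("pics/s9.png",cv2.resize(im[110:250,210:406],(784,560),interpolation=cv2.INTER_CUBIC))
E
```

```text
clock: 6.85
position: [0.4944, 0.0173, 0.1149]
tool_rot: [-0.435, 1.569, -0.731]
force: [0.1, -0.8, -0.7]
grip_width: 0.0213
t 6.85 p [0.4944 0.0173 0.1149] F [ 0.1 -0.8 -0.7] w 0.0213 q [-0.29  0.49  0.18  2.04 -0.14  0.62  1.26]
R [[0.002, 0.292, 0.956], [-0.002, 0.956, -0.292], [-1.0, -0.001, 0.002]]
rel [ 0.0268  0.0019 -0.0016] [-0.    0.12  0.05]
```

View pics/s9.png

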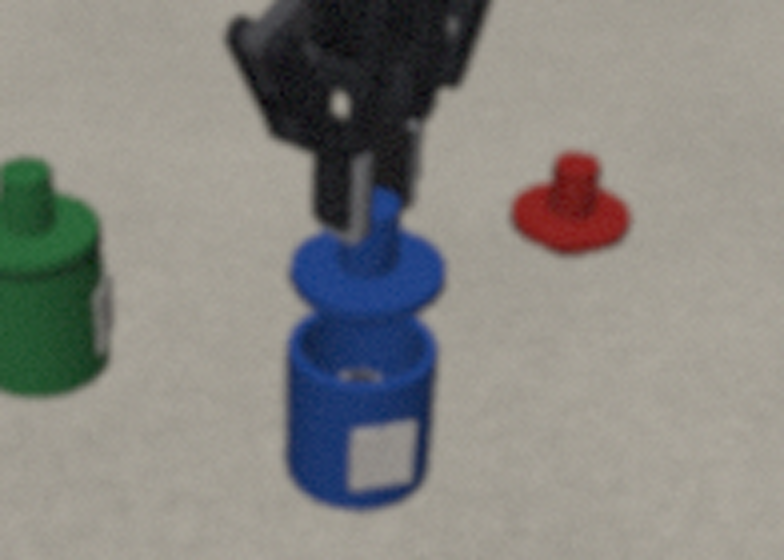

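View pics/w9.png

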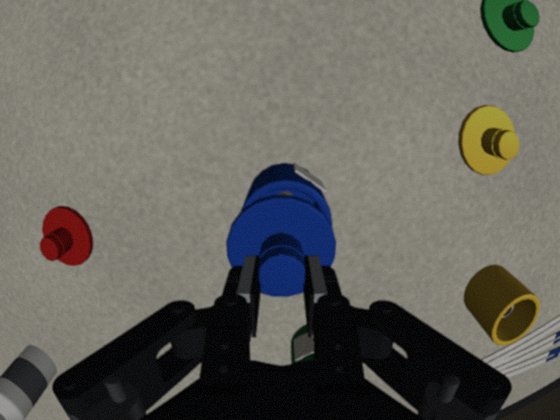

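```bash
python3 -m creep '[{"wx":0,"wy":0,"wz":0,"tx":0,"ty":0.002,"tz":-0.001,"claw":0.9},{"wx":0,"wy":0,"wz":0,"tx":0.01,"ty":0.002,"tz":-0.001,"claw":0.9},{"wx":0,"wy":0,"wz":0,"tx":0.018,"ty":0.002,"tz":-0.001,"claw":0.9},{"wx":0,"wy":0,"wz":0,"tx":0.023,"ty":0.002,"tz":-0.001,"claw":0.9},{"wx":0,"wy":0,"wz":0,"tx":0.026,"ty":0.002,"tz":-0.001,"claw":0.9},{"wx":0,"wy":0,"wz":0,"tx":0.026,"ty":0.002,"tz":-0.001,"claw":0.9}]' 40
python3 - <<'E'
from h import *
st((.4935,.0195,.087))
from workcell import bot
im=bot.grab_frame("side"); cv2.imwrite("pics/s10.png",cv2.resize(im[110:250,210:406],(784,560),interpolation=cv2.INTER_CUBIC))
E
```

```text
clock: 7.55
position: [0.4941, 0.0196, 0.0888]
tool_rot: [-0.31, 1.568, -0.606]
force: [-0.6, -0.6, -0.3]
grip_width: 0.0218
t 7.55 p [0.4941 0.0196 0.0888] F [-0.6 -0.6 -0.3] w 0.0218 q [-0.28  0.54  0.16  2.06 -0.15  0.56  1.26]
R [[0.002, 0.292, 0.956], [-0.001, 0.956, -0.292], [-1.0, -0.001, 0.002]]
rel [ 0.0018 -0.0002 -0.0005] [-0.    0.13  0.04]
```

View pics/s10.png

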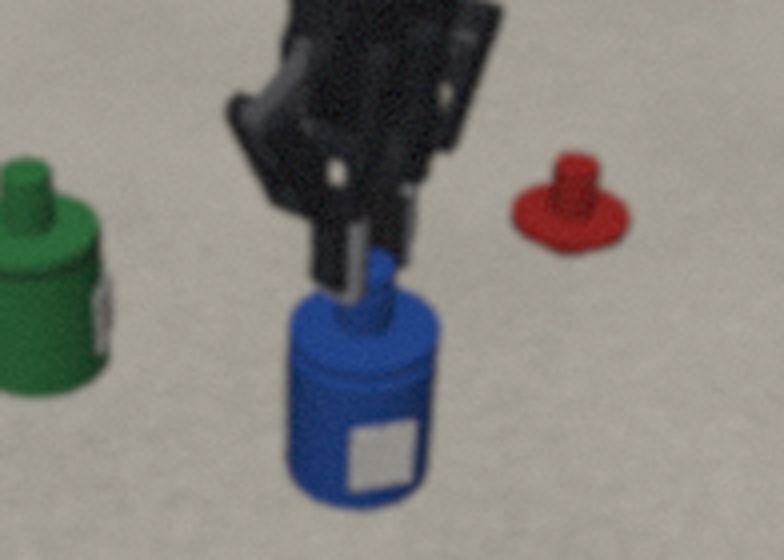

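Nearly home, about 1.5 mm to go. I'll press on lightly.

```bash
python3 -m creep '[{"wx":0,"wy":0,"wz":0,"tx":0.001,"ty":0,"tz":-0.001,"claw":0.9},{"wx":0,"wy":0,"wz":0,"tx":0.002,"ty":0,"tz":-0.001,"claw":0.9},{"wx":0,"wy":0,"wz":0,"tx":0.002,"ty":0,"tz":-0.001,"claw":0.9}]' 40; python3 -c "
from h import *
st()"
```

```text
clock: 7.9
position: [0.4934, 0.0198, 0.0873]
tool_rot: [-0.163, 1.568, -0.459]
force: [-1.2, -0.4, 3.7]
grip_width: 0.0215
t 7.9 p [0.4934 0.0198 0.0873] F [-1.2 -0.4  3.7] w 0.0215 q [-0.28  0.54  0.16  2.06 -0.15  0.55  1.26]
R [[0.003, 0.292, 0.956], [-0.001, 0.956, -0.292], [-1.0, -0.0, 0.003]]
```

```bash
python3 -m creep '[{"wx":0,"wy":0,"wz":0,"tx":0,"ty":0,"tz":0,"claw":0.6},{"wx":0,"wy":0,"wz":0,"tx":0,"ty":0,"tz":0,"claw":0.5},{"wx":0,"wy":0,"wz":0,"tx":0,"ty":0,"tz":0,"claw":0.45},{"wx":0,"wy":0,"wz":0,"tx":-0.02,"ty":0,"tz":0,"claw":0.4},{"wx":0,"wy":0,"wz":0,"tx":-0.05,"ty":0,"tz":0,"claw":0.35},{"wx":0,"wy":0,"wz":0,"tx":-0.08,"ty":0,"tz":0,"claw":0.35},{"wx":0,"wy":0,"wz":0,"tx":-0.08,"ty":0,"tz":0,"claw":0.35},{"wx":0,"wy":0,"wz":0,"tx":-0.08,"ty":0,"tz":0,"claw":0.35}]' 40
python3 - <<'E'
from h import *
s=st((.4875,.208,.12))
from workcell import bot
c,im=wrist("w11")
im=bot.grab_frame("side"); cv2.imwrite("pics/s11.png",cv2.resize(im[110:250,210:406],(784,560),interpolation=cv2.INTER_CUBIC))
b=blob(cv2.imread("pics/w11.png"),"yellow",(500,140));print("lidy",fit(c,b,LID,np.array([.488,.205])),b.sum())
E
```

```text
clock: 8.7
position: [0.4933, 0.0201, 0.1677]
tool_rot: [0.061, 1.567, -0.235]
force: [-0.1, 0.1, -0.6]
grip_width: 0.0554
t 8.7 p [0.4933 0.0201 0.1677] F [-0.1  0.1 -0.6] w 0.0554 q [-0.32  0.4   0.2   2.01 -0.12  0.74  1.23]
R [[0.004, 0.292, 0.957], [-0.001, 0.957, -0.292], [-1.0, 0.0, 0.004]]
rel [ 0.0475  0.178  -0.0605] [-0.    0.22 -0.01]
lidy (array([0.48775007, 0.20853266]), np.float64(0.09917128195118775)) 2411.0
```

View pics/s11.png

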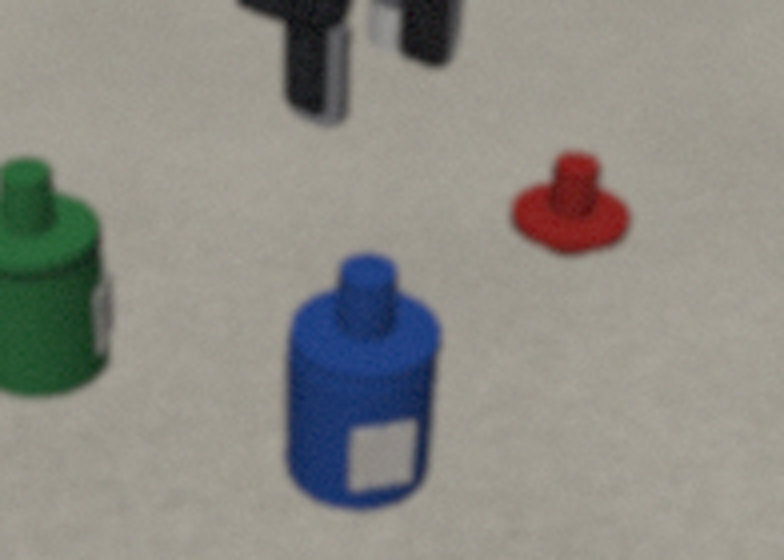

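View pics/w11.png

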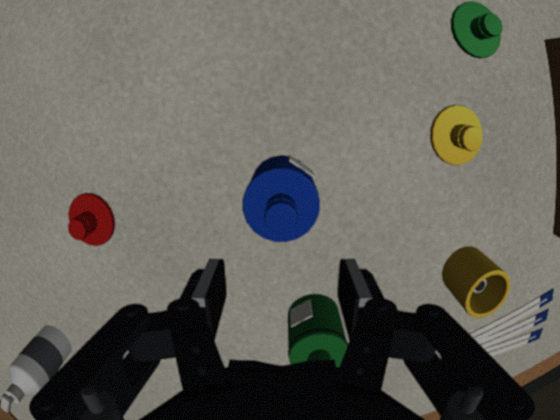

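The side view shows the blue lid flat on its rim at (365,320) with the gripper clear. Moving to the yellow lid, at wrist pixel (457,135).

```bash
python3 -m creep '[{"wx":0,"wy":0,"wz":0,"tx":0,"ty":0.178,"tz":-0.06,"claw":0.35},{"wx":0,"wy":0,"wz":0,"tx":0,"ty":0.178,"tz":-0.06,"claw":0.35},{"wx":0,"wy":0,"wz":0,"tx":0,"ty":0.178,"tz":-0.06,"claw":0.35},{"wx":0,"wy":0,"wz":0,"tx":0.02,"ty":0.178,"tz":-0.06,"claw":0.35},{"wx":0,"wy":0,"wz":0,"tx":0.06,"ty":0.178,"tz":-0.06,"claw":0.35},{"wx":0,"wy":0,"wz":0,"tx":0.06,"ty":0.178,"tz":-0.06,"claw":0.35},{"wx":0,"wy":0,"wz":0,"tx":0.06,"ty":0.178,"tz":-0.06,"claw":0.35},{"wx":0,"wy":0,"wz":0,"tx":0.06,"ty":0.178,"tz":-0.06,"claw":0.35}]' 40
python3 - <<'E'
from h import *
s=st((.488,.208,.034))
c,im=wrist("w12")
b=blob(cv2.imread("pics/w12.png"),"yellow",(281,210));x,e=fit(c,b,LID,np.array([.488,.205]));print("lidy",x,e,b.sum());print(rel(s,(*x,.034)))
E
```

```text
clock: 9.6
position: [0.4881, 0.2068, 0.1076]
tool_rot: [-0.124, 1.568, -0.422]
force: [-0.5, 0.3, 0.4]
grip_width: 0.0551
t 9.6 p [0.4881 0.2068 0.1076] F [-0.5  0.3  0.4] w 0.0551 q [-0.63  0.54  0.16  1.96 -0.13  0.65  0.88]
R [[0.003, 0.293, 0.956], [-0.001, 0.956, -0.293], [-1.0, -0.0, 0.003]]
rel [ 0.0736  0.0011 -0.0007] [0.   0.17 0.02]
lidy [0.48823145 0.20746758] 0.06809840293621665 4744.0
(array([ 0.0736,  0.0007, -0.0003]), array([0.  , 0.17, 0.02]))
```

View pics/w12.png

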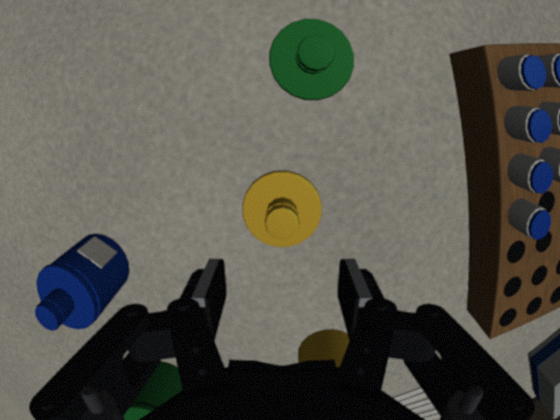

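The yellow lid is centred at (282,208), with the green one clear at (312,60). Descending and gripping.

```bash
python3 -m creep '[{"wx":0,"wy":0,"wz":0,"tx":0.03,"ty":0.001,"tz":-0.001,"claw":0.45},{"wx":0,"wy":0,"wz":0,"tx":0.055,"ty":0.001,"tz":-0.001,"claw":0.5},{"wx":0,"wy":0,"wz":0,"tx":0.068,"ty":0.001,"tz":-0.001,"claw":0.6},{"wx":0,"wy":0,"wz":0,"tx":0.073,"ty":0.001,"tz":-0.001,"claw":0.62},{"wx":0,"wy":0,"wz":0,"tx":0.073,"ty":0.001,"tz":-0.001,"claw":0.62},{"wx":0,"wy":0,"wz":0,"tx":0.073,"ty":0.001,"tz":-0.001,"claw":0.62}]' 40
python3 - <<'E'
from h import *
s=st((.4882,.2075,.034))
c,im=wrist("w13")
E
```

```text
clock: 10.25
position: [0.4884, 0.2083, 0.0358]
tool_rot: [0.245, 1.567, -0.052]
force: [0.7, -0.1, -0.5]
grip_width: 0.0328
t 10.25 p [0.4884 0.2083 0.0358] F [ 0.7 -0.1 -0.5] w 0.0328 q [-0.61  0.67  0.12  1.99 -0.15  0.49  0.9 ]
R [[0.004, 0.293, 0.956], [-0.0, 0.956, -0.293], [-1.0, 0.001, 0.004]]
rel [ 0.0018 -0.0008  0.0001] [ 0.    0.24 -0.06]
```

View pics/w13.png

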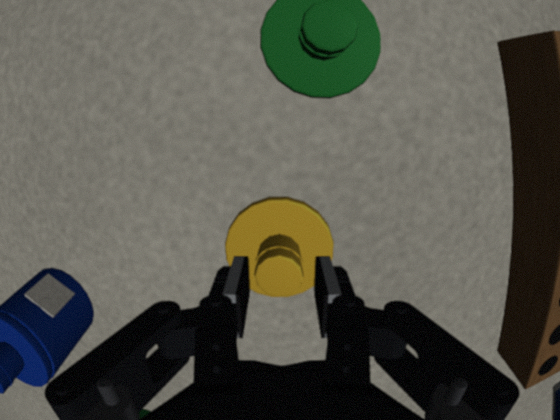

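```bash
python3 -m creep '[{"wx":0,"wy":0,"wz":0,"tx":0.002,"ty":-0.001,"tz":0,"claw":0.62},{"wx":0,"wy":0,"wz":0,"tx":0.002,"ty":-0.001,"tz":0,"claw":0.8},{"wx":0,"wy":0,"wz":0,"tx":0.002,"ty":-0.001,"tz":0,"claw":0.9},{"wx":0,"wy":0,"wz":0,"tx":0.002,"ty":-0.001,"tz":0,"claw":0.9},{"wx":0,"wy":0,"wz":0,"tx":0.002,"ty":-0.001,"tz":0,"claw":0.9}]' 40; python3 -c "
from h import *
s=st()"
```

```text
clock: 10.8
position: [0.4885, 0.2074, 0.0344]
tool_rot: [0.332, 1.566, 0.034]
force: [-1.1, -0.4, 7.7]
grip_width: 0.0218
t 10.8 p [0.4885 0.2074 0.0344] F [-1.1 -0.4  7.7] w 0.0218 q [-0.6   0.67  0.12  1.99 -0.16  0.49  0.9 ]
R [[0.005, 0.294, 0.956], [0.0, 0.956, -0.294], [-1.0, 0.002, 0.005]]
```

```bash
python3 -m creep '[{"wx":0,"wy":0,"wz":0,"tx":-0.01,"ty":0,"tz":0,"claw":0.9},{"wx":0,"wy":0,"wz":0,"tx":-0.03,"ty":0,"tz":0,"claw":0.9},{"wx":0,"wy":0,"wz":0,"tx":-0.06,"ty":0,"tz":0,"claw":0.9},{"wx":0,"wy":0,"wz":0,"tx":-0.1,"ty":0,"tz":0,"claw":0.9},{"wx":0,"wy":0,"wz":0,"tx":-0.1,"ty":0,"tz":0,"claw":0.9},{"wx":0,"wy":0,"wz":0,"tx":-0.1,"ty":0,"tz":0,"claw":0.9},{"wx":0,"wy":0,"wz":0,"tx":-0.1,"ty":0,"tz":0,"claw":0.9}]' 40
python3 - <<'E'
from h import *
st((.655,.204,.135)); c,im=wrist("w14")
from workcell import bot
im=bot.grab_frame("side"); cv2.imwrite("pics/side14.png",im)
im=bot.grab_frame("top"); cv2.imwrite("pics/top14.png",im)
cc=bot.get_calibration("top")
E
```

```text
clock: 11.5
position: [0.4875, 0.2073, 0.1341]
tool_rot: [0.273, 1.566, -0.025]
force: [-0.7, 0.2, -1.5]
grip_width: 0.0215
t 11.5 p [0.4875 0.2073 0.1341] F [-0.7  0.2 -1.5] w 0.0215 q [-0.64  0.5   0.17  1.95 -0.12  0.7   0.87]
R [[0.005, 0.293, 0.956], [-0.0, 0.956, -0.293], [-1.0, 0.001, 0.004]]
rel [-1.000e-04  4.600e-02  1.611e-01] [ 0.    0.25 -0.07]
```

View pics/side14.png

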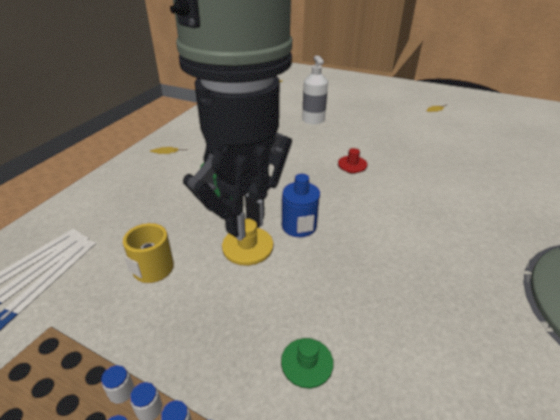

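View pics/w14.png

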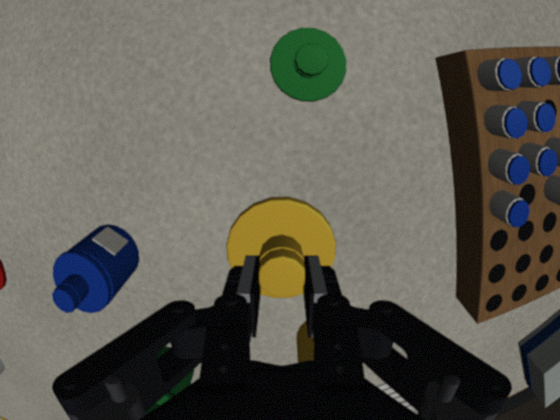

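```bash
python3 -m creep '[{"wx":0,"wy":0.2,"wz":0,"tx":-0.005,"ty":0.047,"tz":0.162,"claw":0.9},{"wx":0,"wy":0.2,"wz":0,"tx":-0.005,"ty":0.047,"tz":0.162,"claw":0.9},{"wx":0,"wy":0.2,"wz":0,"tx":-0.005,"ty":0.047,"tz":0.162,"claw":0.9},{"wx":0,"wy":0.2,"wz":0,"tx":-0.005,"ty":0.047,"tz":0.162,"claw":0.9},{"wx":0,"wy":0.2,"wz":0,"tx":0.005,"ty":0.047,"tz":0.162,"claw":0.9},{"wx":0,"wy":0.2,"wz":0,"tx":0.019,"ty":0.047,"tz":0.162,"claw":0.9},{"wx":0,"wy":0.2,"wz":0,"tx":0.019,"ty":0.047,"tz":0.162,"claw":0.9},{"wx":0,"wy":0.2,"wz":0,"tx":0.019,"ty":0.047,"tz":0.162,"claw":0.9}]' 40
python3 - <<'E'
from h import *
s=st((.656,.205,.0875)); c,im=wrist("w15")
from workcell import bot
i2=bot.grab_frame("side"); cv2.imwrite("pics/s15.png",cv2.resize(i2[150:290,60:256],(784,560),interpolation=cv2.INTER_CUBIC))
b=mask(im,"yellow")
cv2.imwrite("pics/w15c.png",cv2.resize(im[110:310,180:380],(600,600),interpolation=cv2.INTER_CUBIC))
# predicted pot outline overlay
o=im.copy()
a=np.linspace(0,6.28,80)
for z,r in((.065,.031),(.065,.025),(0,.031)):
    cv2.polylines(o,[np.int32(proj(c,np.c_[.656+r*np.cos(a),.205+r*np.sin(a),0*a+z]).round())],True,(255,0,255),1)
cv2.imwrite("pics/w15o.png",cv2.resize(o[110:310,180:380],(600,600),interpolation=cv2.INTER_NEAREST))
E
```

```text
clock: 12.45
position: [0.6552, 0.2047, 0.1148]
tool_rot: [-2.912, 1.57, 3.073]
force: [0.2, 0.3, 0.1]
grip_width: 0.0219
t 12.45 p [0.6552 0.2047 0.1148] F [0.2 0.3 0.1] w 0.0219 q [-0.49  0.75  0.17  1.52 -0.14  0.89  1.  ]
R [[-0.001, 0.293, 0.956], [0.0, 0.956, -0.293], [-1.0, -0.0, -0.001]]
rel [0.0273 0.0005 0.0007] [ 0.   -0.04  0.01]
```

View pics/w15o.png

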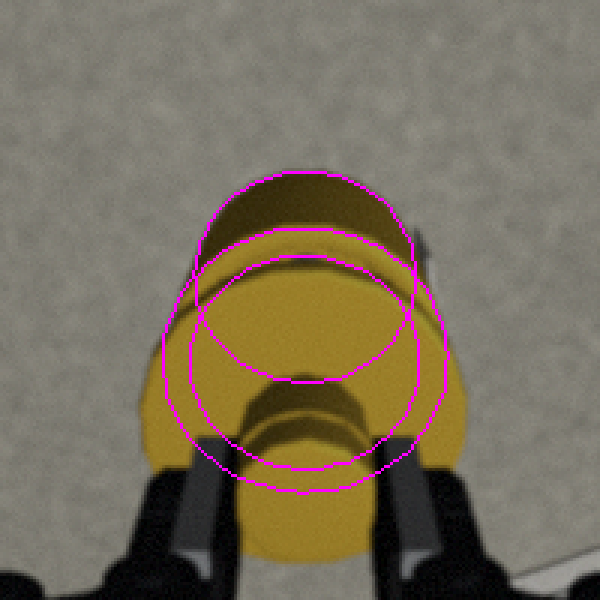

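View pics/s15.png

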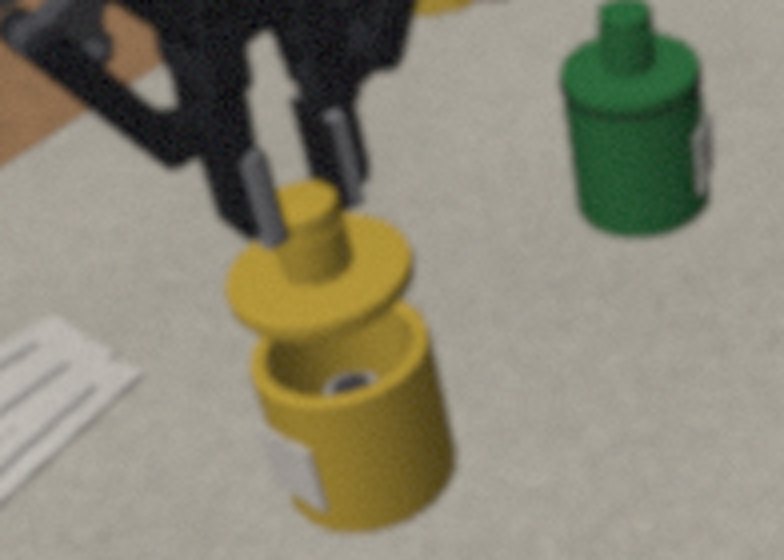

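The predicted outline for a pot at (0.656, 0.205) matches the visible pot. Descending.

```bash
python3 -m creep '[{"wx":0,"wy":0,"wz":0,"tx":0.01,"ty":0.0005,"tz":0.001,"claw":0.9},{"wx":0,"wy":0,"wz":0,"tx":0.018,"ty":0.0005,"tz":0.001,"claw":0.9},{"wx":0,"wy":0,"wz":0,"tx":0.023,"ty":0.0005,"tz":0.001,"claw":0.9},{"wx":0,"wy":0,"wz":0,"tx":0.026,"ty":0.0005,"tz":0.001,"claw":0.9},{"wx":0,"wy":0,"wz":0,"tx":0.027,"ty":0.0005,"tz":0.001,"claw":0.9},{"wx":0,"wy":0,"wz":0,"tx":0.028,"ty":0.0005,"tz":0.001,"claw":0.9},{"wx":0,"wy":0,"wz":0,"tx":0.028,"ty":0.0005,"tz":0.001,"claw":0.9}]' 40
python3 - <<'E'
from h import *
st()
from workcell import bot
i2=bot.grab_frame("side"); cv2.imwrite("pics/s16.png",cv2.resize(i2[150:290,60:256],(784,560),interpolation=cv2.INTER_CUBIC))
E
```

```text
clock: 13.25
position: [0.6572, 0.205, 0.088]
tool_rot: [0.835, 1.569, 0.537]
force: [-0.1, 0.0, -0.9]
grip_width: 0.0218
t 13.25 p [0.6572 0.205  0.088 ] F [-0.1  0.  -0.9] w 0.0218 q [-0.49  0.78  0.16  1.53 -0.15  0.84  1.  ]
R [[0.001, 0.293, 0.956], [0.001, 0.956, -0.293], [-1.0, 0.001, 0.001]]
```

View pics/s16.png

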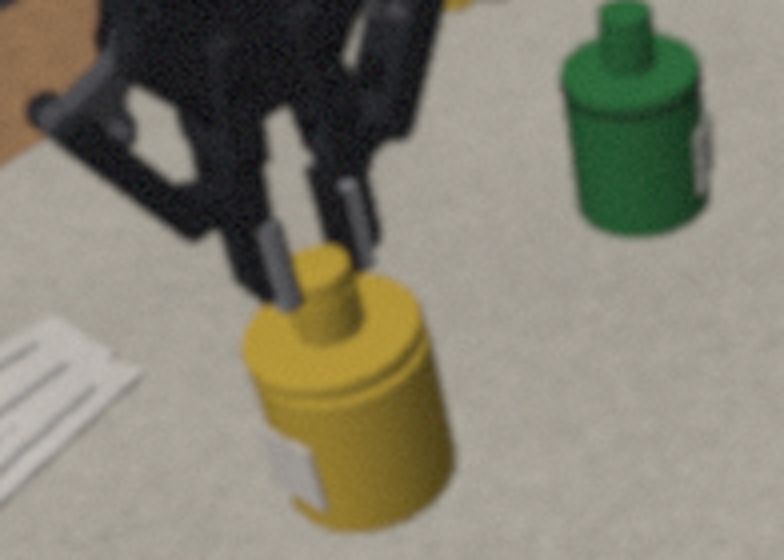

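```bash
python3 -m creep '[{"wx":0,"wy":0,"wz":0,"tx":0.001,"ty":0,"tz":-0.001,"claw":0.9},{"wx":0,"wy":0,"wz":0,"tx":0.001,"ty":0,"tz":-0.001,"claw":0.9},{"wx":0,"wy":0,"wz":0,"tx":0.001,"ty":0,"tz":-0.001,"claw":0.9}]' 40; python3 -c "
from h import *
st()"
```

```text
clock: 13.6
position: [0.6568, 0.2052, 0.0876]
tool_rot: [0.66, 1.568, 0.362]
force: [2.2, -1.4, 6.0]
grip_width: 0.0217
t 13.6 p [0.6568 0.2052 0.0876] F [ 2.2 -1.4  6. ] w 0.0217 q [-0.49  0.78  0.16  1.53 -0.15  0.84  1.  ]
R [[0.002, 0.293, 0.956], [0.001, 0.956, -0.293], [-1.0, 0.002, 0.002]]
```

Contact at 6 N at the expected height. Releasing and retreating.

```bash
python3 -m creep '[{"wx":0,"wy":0,"wz":0,"tx":0,"ty":0,"tz":0,"claw":0.6},{"wx":0,"wy":0,"wz":0,"tx":0,"ty":0,"tz":0,"claw":0.5},{"wx":0,"wy":0,"wz":0,"tx":0,"ty":0,"tz":0,"claw":0.45},{"wx":0,"wy":0,"wz":0,"tx":-0.02,"ty":0,"tz":0,"claw":0.4},{"wx":0,"wy":0,"wz":0,"tx":-0.05,"ty":0,"tz":0,"claw":0.35},{"wx":0,"wy":0,"wz":0,"tx":-0.1,"ty":0,"tz":0,"claw":0.35},{"wx":0,"wy":0,"wz":0,"tx":-0.13,"ty":0,"tz":0,"claw":0.35},{"wx":0,"wy":0,"wz":0,"tx":-0.13,"ty":0,"tz":0,"claw":0.35}]' 40
python3 - <<'E'
from h import *
st()
from workcell import bot
c,im=wrist("w17")
i=bot.grab_frame("side"); cv2.imwrite("pics/s17.png",i)
cs=bot.get_calibration("side")
CL=POT[:1]+[(.065,.031),(.073,.031),(.073,.012),(.101,.012)]
for n,col,uv,x0 in(("y","yellow",(150,245),(.656,.205)),("b","blue",(300,210),(.493,.02))):
    print(n,"side",fit(cs,blob(i,col,uv),CL,np.array(x0)))
b=blob(im,"yellow",(282,210)); print("wrist y",fit(c,b,CL,np.array([.656,.205])))
cv2.imwrite("pics/s17c.png",cv2.resize(i[130:300,90:340],(800,544),interpolation=cv2.INTER_CUBIC))
E
```

```text
clock: 14.4
position: [0.6582, 0.2056, 0.2224]
tool_rot: [0.672, 1.562, 0.374]
force: [0.3, -0.2, 0.5]
grip_width: 0.0555
t 14.4 p [0.6582 0.2056 0.2224] F [ 0.3 -0.2  0.5] w 0.0555 q [-0.5   0.64  0.19  1.43 -0.13  1.08  0.98]
R [[0.009, 0.294, 0.956], [0.003, 0.956, -0.294], [-1.0, 0.006, 0.007]]
y side (array([0.65694076, 0.20270775]), np.float64(0.1608672761211889))
b side (array([0.49452463, 0.0163707 ]), np.float64(0.42245602848185343))
wrist y (array([0.65550698, 0.20593195]), np.float64(0.05191498697381051))
```

View pics/s17c.png

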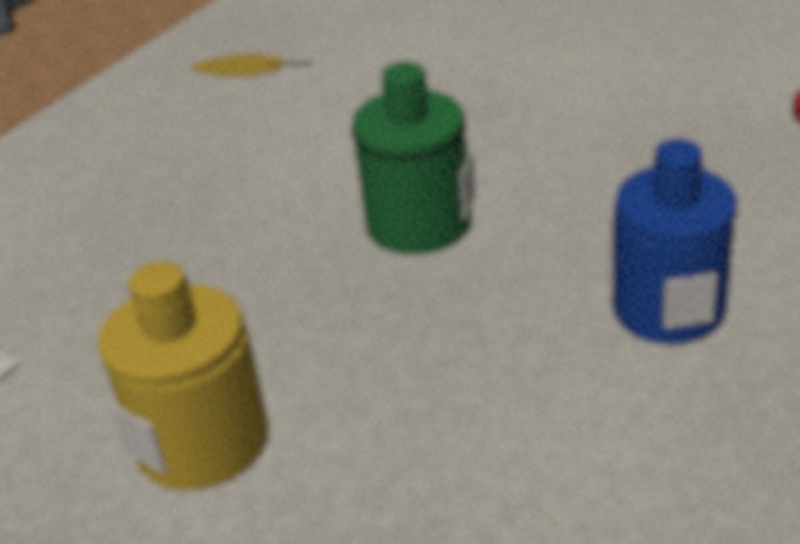

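View pics/w17.png

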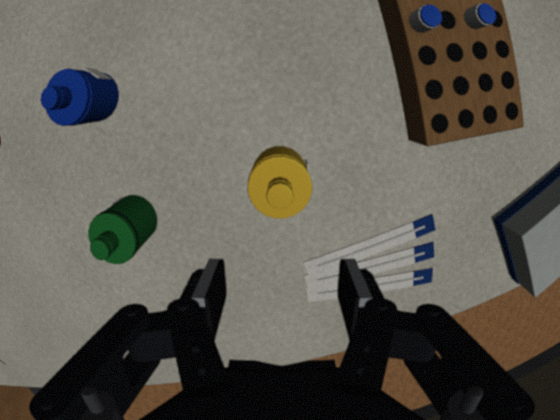

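Run:
```python
from h import *
import pickle
from workcell import bot
cs=bot.get_calibration("side"); i=cv2.imread("pics/s17.png"); cw=pickle.load(open("pics/w17.pkl","rb")); iw=cv2.imread("pics/w17.png")
h=cv2.cvtColor(i,cv2.COLOR_BGR2HSV)
def bl(i,lo,hi,u,v,r=45):
    h=cv2.cvtColor(i,cv2.COLOR_BGR2HSV);g=np.zeros(h.shape[:2],np.uint8);s=np.s_[v-r:v+r,u-r:u+r]
    g[s]=cv2.morphologyEx(cv2.inRange(h,lo,hi)[s],cv2.MORPH_CLOSE,np.ones((9,9)))
    cs_,_=cv2.findContours(g,cv2.RETR_EXTERNAL,cv2.CHAIN_APPROX_NONE);k=max(cs_,key=cv2.contourArea)
    M=np.zeros_like(g);cv2.drawContours(M,[k],-1,1,-1);return M.astype(float)
Y=((15,70,25),(36,255,255));B=((100,70,15),(135,255,255));G=((50,70,15),(95,255,255))
for n,c,im,col,u,v,x0 in(("y side",cs,i,Y,148,245,(.656,.205)),("b side",cs,i,B,300,210,(.493,.02)),("green ref side",cs,i,G,218,180,(.655,.0)),("y wrist",cw,iw,Y,282,185,(.656,.205)),("b wrist",cw,iw,B,80,97,(.493,.02))):
    M=bl(im,*col,u,v)
    for dz in(-.003,0,.003,.006):
        CL=[(0,.031),(.065,.031),(.073+dz,.031),(.073+dz,.012),(.101+dz,.012)]
        x,e=fit(c,M,CL,np.array(x0)); print(n,dz,x.round(4),round(e,3))
z=lambda u,v,r=35:cv2.resize(i[v-r:v+r,u-r:u+r],(390,390),interpolation=cv2.INTER_CUBIC)
cv2.imwrite("pics/c18.png",np.hstack([z(148,245),z(300,205)]))
```

```text
y side -0.003 [0.6574 0.2033] 0.07
y side 0 [0.6564 0.204 ] 0.089
y side 0.003 [0.6561 0.2041] 0.12
y side 0.006 [0.6561 0.2041] 0.152
b side -0.003 [0.494  0.0175] 0.073
b side 0 [0.4939 0.0178] 0.105
b side 0.003 [0.4938 0.0179] 0.138
b side 0.006 [0.4939 0.0178] 0.171
green ref side -0.003 [0.6561 0.008 ] 0.152
green ref side 0 [0.6556 0.0078] 0.187
green ref side 0.003 [0.6561 0.008 ] 0.223
green ref side 0.006 [0.656  0.0079] 0.26
y wrist -0.003 [0.6562 0.2057] 0.016
y wrist 0 [0.6554 0.206 ] 0.022
y wrist 0.003 [0.6547 0.2062] 0.042
y wrist 0.006 [0.6536 0.2063] 0.065
b wrist -0.003 [0.4919 0.02  ] 0.072
b wrist 0 [0.492  0.0202] 0.104
b wrist 0.003 [0.4924 0.0204] 0.137
b wrist 0.006 [0.492  0.0201] 0.171
```

View pics/c18.png

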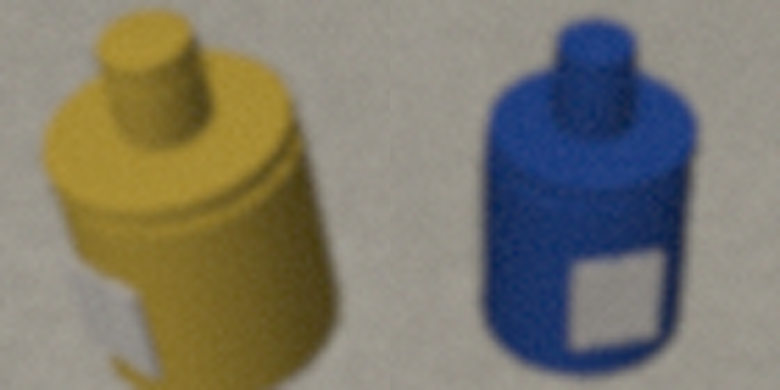

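Run:
```python
from h import *
import pickle
from workcell import bot
cs=bot.get_calibration("side"); i=cv2.imread("pics/s17.png"); cw=pickle.load(open("pics/w17.pkl","rb")); iw=cv2.imread("pics/w17.png")
def bl(i,lo,hi,u,v,r=45):
    h=cv2.cvtColor(i,cv2.COLOR_BGR2HSV);g=np.zeros(h.shape[:2],np.uint8);s=np.s_[v-r:v+r,u-r:u+r]
    g[s]=cv2.morphologyEx(cv2.inRange(h,lo,hi)[s],cv2.MORPH_CLOSE,np.ones((9,9)))
    k=max(cv2.findContours(g,cv2.RETR_EXTERNAL,cv2.CHAIN_APPROX_NONE)[0],key=cv2.contourArea)
    M=np.zeros_like(g);cv2.drawContours(M,[k],-1,1,-1);return M.astype(float)
Y=((15,70,25),(36,255,255));B=((100,70,15),(135,255,255))
for n,c,im,col,u,v,x0 in(("y side",cs,i,Y,148,245,(.656,.205)),("b side",cs,i,B,300,210,(.493,.02)),("y wrist",cw,iw,Y,282,185,(.656,.205)),("b wrist",cw,iw,B,80,97,(.493,.02))):
    M=bl(im,*col,u,v)
    f=lambda p:np.abs(np.maximum(sil(c,POT,p[0],p[1]),sil(c,LID,p[2],p[3],.053+p[4]))-M).sum()
    x=np.r_[x0,x0,0]; S=np.vstack([x]+[x+.005*np.eye(5)[k] for k in range(5)])
    r=minimize(f,x,method="Nelder-Mead",options=dict(initial_simplex=S,maxiter=400)); p=r.x
    print(n,"pot",p[:2].round(4),"lid-pot mm",((p[2:4]-p[:2])*1000).round(1),"dz mm",round(p[4]*1000,1),round(r.fun/M.sum(),3))
```

```text
y side pot [0.6573 0.2032] lid-pot mm [-1.5  1.6] dz mm -1.2 0.069
b side pot [0.4948 0.0168] lid-pot mm [-3.6  7.6] dz mm -0.2 0.061
y wrist pot [0.6562 0.2057] lid-pot mm [-1.3  0.5] dz mm 0.8 0.018
b wrist pot [0.4916 0.0193] lid-pot mm [1.1 3. ] dz mm -1.5 0.063
```

The yellow lid is fine. The fit for the blue one is noisy, so I'll check it from directly above with the wrist camera.

```bash
python3 -c "
from h import *
st((.50,.02,.19))"
python3 -m creep '[{"wx":0,"wy":0.5,"wz":0,"tx":0,"ty":-0.224,"tz":-0.097,"claw":0.35},{"wx":0,"wy":0.5,"wz":0,"tx":0,"ty":-0.224,"tz":-0.097,"claw":0.35},{"wx":0,"wy":0.5,"wz":0,"tx":0,"ty":-0.224,"tz":-0.097,"claw":0.35},{"wx":0,"wy":0.5,"wz":0,"tx":0,"ty":-0.224,"tz":-0.097,"claw":0.35},{"wx":0,"wy":0.5,"wz":0,"tx":0,"ty":-0.224,"tz":-0.097,"claw":0.35},{"wx":0,"wy":0.5,"wz":0,"tx":0,"ty":-0.224,"tz":-0.097,"claw":0.35},{"wx":0,"wy":0.5,"wz":0,"tx":0,"ty":-0.224,"tz":-0.097,"claw":0.35},{"wx":0,"wy":0.5,"wz":0,"tx":0,"ty":-0.224,"tz":-0.097,"claw":0.35}]'
python3 - <<'E'
from h import *
st()
from workcell import bot
c,im=wrist("w18"); t=bot.grab_frame("top"); cv2.imwrite("pics/top18.png",t); ct=bot.get_calibration("top")
def bl(i,lo,hi,u,v,r=55):
    h=cv2.cvtColor(i,cv2.COLOR_BGR2HSV);g=np.zeros(h.shape[:2],np.uint8);s=np.s_[v-r:v+r,u-r:u+r]
    g[s]=cv2.morphologyEx(cv2.inRange(h,lo,hi)[s],cv2.MORPH_CLOSE,np.ones((9,9)))
    k=max(cv2.findContours(g,cv2.RETR_EXTERNAL,cv2.CHAIN_APPROX_NONE)[0],key=cv2.contourArea)
    M=np.zeros_like(g);cv2.drawContours(M,[k],-1,1,-1);return M.astype(float)
Y=((15,70,25),(36,255,255));B=((105,100,25),(130,255,255))
u,v=proj(c,[[.493,.02,.05]])[0].astype(int);print(u,v)
for n,cc,im_,col,u,v,x0 in(("b wrist",c,im,B,u,v,(.493,.02)),("y top",ct,t,Y,168,112,(.655,.205))):
    M=bl(im_,*col,u,v)
    f=lambda p:np.abs(np.maximum(sil(cc,POT,p[0],p[1]),sil(cc,LID,p[2],p[3],.053+p[4]))-M).sum()
    x=np.r_[x0,x0,0]; S=np.vstack([x]+[x+.005*np.eye(5)[k] for k in range(5)])
    r=minimize(f,x,method="Nelder-Mead",options=dict(initial_simplex=S,maxiter=400)); p=r.x
    print(n,"pot",p[:2].round(4),"lid-pot mm",((p[2:4]-p[:2])*1000).round(1),"dz mm",round(p[4]*1000,1),round(r.fun/M.sum(),3))
E
```

```text
t 14.5 p [0.6565 0.2052 0.2179] F [ 0.3 -0.6 -1.1] w 0.0554 q [-0.5   0.64  0.19  1.43 -0.13  1.08  0.98]
R [[0.003, 0.293, 0.956], [0.001, 0.956, -0.293], [-1.0, 0.002, 0.003]]
rel [ 0.0272 -0.223  -0.0953] [-0.    0.15 -0.13]
clock: 15.3
position: [0.4982, 0.0203, 0.2166]
tool_rot: [2.859, 1.564, 2.562]
force: [0.5, 0.1, 0.7]
grip_width: 0.055
t 15.3 p [0.4982 0.0203 0.2166] F [0.5 0.1 0.7] w 0.055 q [-0.32  0.34  0.21  1.94 -0.1   0.87  1.22]
R [[-0.006, 0.292, 0.956], [0.004, 0.956, -0.292], [-1.0, 0.002, -0.007]]
278 183
b wrist pot [0.4928 0.0203] lid-pot mm [-0.1  0.1] dz mm -14.8 0.057Traceback (most recent call last):
  File "<stdin>", line 13, in <module>
  File "<stdin>", line 8, in bl
ValueError: max() iterable argument is empty
```

View pics/w18.png

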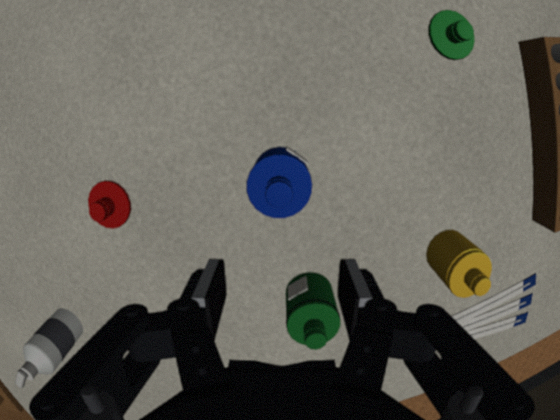

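View pics/top18.png

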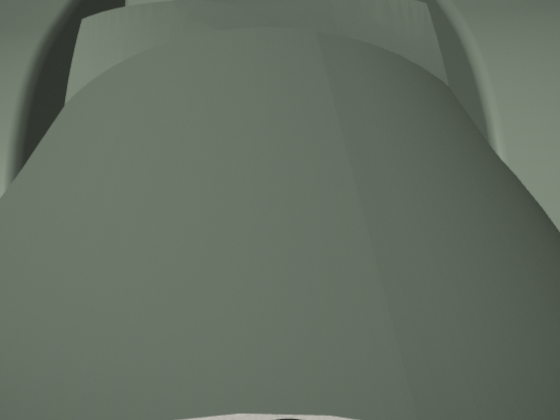

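From above, the blue lid is concentric with its pot at (280,183), and the yellow lid sits flush at (465,265). The gripper is touching nothing, so I'm handing in.

```bash
python3 -c "
from workcell import bot
print(bot.job_done())"
```

```text
the job is handed in; nothing more can be done
None
```

Both lids are on their own pots, blue first and then yellow. The job was handed in at about 15.4 s with the gripper open and well clear. The pots stayed upright where they stood, and I left the green and red look-alikes alone.

**Seating:** each lid met its rim at the height expected for fully home, about 53 mm, with 4 N of contact for blue and 6 N for yellow. In the side view, both lids lie flat.

**Centring:** the last wrist view puts the blue lid within about 0.1 mm of its pot's axis. The yellow lid is off by about 1.4 mm in the wrist view and 2.2 mm in the side view, against the 3 mm allowed.

**Checks that failed or disagreed:**
- Two earlier silhouette fits put the blue lid 3–8 mm off-centre. I put this down to poor colour masks, since the lid would not fit flat at 8 mm and the later view from above showed it centred.
- That view from above gave no usable height for the blue lid (it read −14.8 mm). Its seating rests on the contact height and the side view.
- My last top-camera check of the yellow lid failed because the arm blocked the view.

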